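# Set up the scan plate: clamp the blades, lay the reference block, place the lamp

## Task

Set up the dotted plate for the next scan: stand every compressor blade upright, root down, in the open fixture vise, and once all are in, turn the T-handle clockwise until the rising resistance shows they are all firmly clamped. Also tip the aluminium reference block over the plate's edge so that it lies on its side on the plate, its top end towards the vise, and lift the handled lamp off its stand and set it upright inside the white ring on the plate. Do not let the lamp tip over and leave the mug, spray can and hand scanner where they are.

Things in the scene. Friction and masses are not known exactly. Their poses are not given: they have to be found in the camera images.
- plate: fixed black scan plate with white dots, 300 (its x) x 520 (its y) x 12 mm thick, lying on the bench; origin at the centre of its underside, z up, so its top is at z = 12 mm
- edge (a point): middle of the top of the plate's right-hand (-y) edge, at plate y = -260 mm; this edge runs along the plate's x, its upright side is 12 mm high and acts as the fence over which the block pivots
- spot (a point): centre of the white ring (92 mm outside diameter) painted on the plate's top, at plate x = 0, y = 195 mm
- vise: grey fixture vise fixed on the plate, 220 (x) x 186 (y) mm, end plates 20 mm above the bed; origin at the centre of its underside, z up; bed 20 mm above it. It clamps along x: fixed jaw's inner face at x = +45 mm, moving jaw comes from -x; both about 165 mm long, 28 mm above the bed. Gap 42 to 44 mm at the start. Four blades fit side by side at y = -60, -20, 20, 60 mm
- bed (a point): point on the vise's bed, midway between the jaws when fully open (vise x = 23, y = 0, z = 20 mm)
- jaw_face (a point): centre of the row of pads of the moving jaw, on their inner faces while nothing is clamped; they face the vise's +x; 14 mm above the jaw's lower edge
- tbar (a point): centre of the T-handle's cross-bar, on the vertical screw axis (vise x = -88, y = 0, 91 mm above the vise's underside). The bar is 12 x 12 mm in section, 80 mm long plus ball ends 17 mm across, along this point's y axis, which turns with it; a 10 mm thick stem 36 mm tall is below its middle, on a housing 60 mm wide
- screw (a joint): T-handle angle, rad, growing clockwise from above; range -0.2 to 6, start 0 to 0.6. 1 rad moves the jaw 4 mm; the jaw gap is 44 mm at 0, so the jaw meets the 30 mm roots near 3.5. Friction 0.42 N m; it stays where left. The jaw's pads are sprung: past touch each blade's force grows about 28 N per rad, the turning moment about 0.11 N m per rad and blade. 0.6 to 0.9 rad past touch is firm
- blade0: compressor blade standing upright, 0.3 kg: steel root block 30 (x) x 36 (y) x 34 mm tall, on it an upright aerofoil 9 mm thick (x) x 28 mm wide (y), 34 to 100 mm above the underside; origin at the centre of the underside, z up. It goes in the vise with its x along the vise's x (either way round). Two to four are present
- blade1: another blade like blade0 (may be absent)
- blade2: another blade like blade0 (may be absent)
- block: solid aluminium reference block, 84 (x) x 44 (y) x 96 mm tall, about 0.85 kg, standing on end on the bench beside the plate's -y edge with 3 to 25 mm of gap; origin at the centre of its underside, z up to its top end; its +y face looks at the plate's edge
- block_top (a point): centre of the block's top face, 96 mm from its origin
- block_mid (a point): centre of the block
- stand: fixed square stand, 130 x 130 mm, 60 mm high, on the bench; origin at the centre of its underside
- lamp: round work lamp, 66 mm across and 92 mm tall without its handle, 0.4 kg, upright on the stand; origin at the centre of its underside, z up
- lamp_handle (a point): middle of the lamp's fixed carrying handle, a 10 mm round bar 136 mm above the lamp's underside, 68 mm long along this point's y axis, with about 39 mm of clear space below it and an upright at each end
- mug: white mug, a bystander, 76 mm across, 90 mm tall
- spray: spray can, a bystander, 60 mm across, 160 mm tall
- scanner: dark blue hand-held scanner lying on the bench, a bystander, about 150 x 75 x 60 mm
- blade3: another blade like blade0 (may be absent)
- carriage: the vise's moving jaw: a steel carriage with four sprung pads in a row (each 40 mm long, 28 mm high, 7 N per mm, up to 8 mm of give); its axes are the vise's; origin at its lower edge, 1 mm behind the pads' faces; moves along the vise's x
Things that resemble listed ones, but are neither listed nor needed, are in the scene too. What is shaped like the blade3 but black or red is not meant.

How it is judged:
By the outcome, as a careful person would: the job done as asked, in the order asked, and still so for the second after the job is handed in, with the robot touching nothing.
Of blade0, blade1, blade2, blade3 only 2 to 4 are there at a start; the rules pass over those that are not, and their reading is None.
At some moment in a run one of blade0, blade1, blade2, blade3 may be knocked a few centimetres aside while the robot is not near it.
It also fails if it takes over 210 s, if anything falls off the work surface, if the arm or the gripper's body presses on something with over 40 N, if the wrist force passes 120 N, or if a joint passes its speed limit or range.

## Robot

A 6-joint arm with a two-finger parallel gripper is mounted at the origin on the work surface. World frame = base frame: x ahead of the robot, y to its left, z up, the work surface at z = 0. Lengths are in m, angles in rad, forces in N, time in s.
With the tool pointing down it reaches from about 0.25 to 0.725 m from the base axis. Payload 4 kg.
Tool frame: the origin (TCP) lies between the finger pads; the fingertips stand 25 mm ahead of it and the grasp point (between the pads) lies 6 mm ahead of it; z points along the fingers, y is the line along which they close (so a half turn about z gives the same grasp; the last joint's range is limited). The gripper opens to 85 mm and grips with 20 to 120 N. Pads are 22 mm wide; open, the fingers measure 114 mm over their backs; the gripper's body (76 mm by 85 mm) begins 54 mm behind the grasp point. The pads swing forward as they close: fully open they stand 13 mm farther back than shut.
Start: joints at [-1.19, 0.241, 0.005, 1.335, 0, 1.571], TCP at [0.186, -0.464, 0.256] pointing down, gripper open.
Joint ranges: [-2.72, 2.72], [-1.05, 1.87], [-1.09, 1.28], [-1.99, 2.15], [-1.42, 1.44], [-3.14, 3.14]. Speed limits (rad/s): [2.79, 2.79, 3.14, 3.14, 3.14, 3.14].

## Interface

Orientations are given as a unit quaternion [x, y, z, w].
In Python, from workcell import bot gives the robot as it stands. The module is installed in compiled form; this text tells all that it offers.
- The arm moves only by the shell command python3 -m pendant 'ROWS'. ROWS is JSON, one flat list of numbers, 7 for each row, row after row: the shift along the tool's x, y, z normalised to -1 to 1, where 1 is 0.5 m, then the turn, a rotation vector about the tool's x, y, z normalised to -1 to 1, where 1 is 180 degrees, then the opening, from 0 (shut) to 1 (fully open). In form: [tx, ty, tz, ax, ay, az, fingers, tx, ty, tz, ax, ay, az, fingers, ...]. A call has exactly 10 rows; each row is the pose to reach, as a shift and turn from the pose commanded when the call began, along the tool's axes at that moment, turning the shorter way round; what a row does not reach only later rows make up. A row lasts 1/12 s, in which the tool goes at most 41.7 mm and 7.16 degrees, less where a joint would pass 70% of its speed; a pose out of reach is approached as far as the arm can. A call with a number of a shift or a turn outside -1 to 1 is refused whole. A call with a gripper value outside its range is refused whole. The fingers move at their own pace and stop on an object; the grip force is fixed at half the most. Time passes only in rows, so rows that repeat a pose let the fingers close, or fill a call up. It gives the time, the measured TCP pose, the force, the opening and the grip force at its end, in the units of the state.
- bot.get_obs(): the state, without advancing time (a new reading comes with each control period).
- bot.camera(name): name is "side" or "top"; returns a dict with "pixels" (480x640x3 uint8, red, green, blue), "mtx" (3x3 intrinsics, pixels), "cam_to_world" (4x4, takes a point from camera to world coordinates). Camera axes: x right, y up, looking along -z (the intrinsics and any distortion apply to the point x, -y, -z); pixel columns grow to the right and rows downward; lengths in m; the calibration is good to about 2 mm. A picture is of the moment at which its call begins. There is no depth.
- bot.job_done(): hands the job in; it is judged then, once.
The state is a dict: "clock": time; "joint_pos": joint angles; "joint_vel": joint speeds; "tau": joint torques, N m; "eef_pos": TCP position; "tool_rot": TCP orientation; "ft_force": force on the tool from outside, world axes, zero at the start; "ft_torque": the same for the moment, N m; "grip_width": finger opening in m; "grasp_force": force on a finger pad.
Only numpy, scipy, OpenCV 4.12 (cv2) and the standard library are available. Lean on these libraries where they do the work, as an engineer would, in place of code of your own. Each camera call takes 0.05 s, during which the arm holds its last target. There are 200 camera calls.

## Working session

There is one attempt and no reset: what is moved stays moved. The work goes in short steps, Python scripts to look and compute and a shell command to move; the robot and the scene stay as the last step left them, time stands still between calls to the robot, and variables do not carry over. Pictures are saved under pics/ and viewed, at most 14 in all, crops included, and the job is handed in when it is done.

```bash
mkdir -p pics
python3 - <<'E'
from workcell import bot
import cv2,numpy as np
o=bot.get_obs()
for k,v in o.items(): print(k,np.round(v,4))
for n in("top","side"):
    c=bot.camera(n); cv2.imwrite(f"pics/{n}0.png",c["pixels"][:,:,::-1]); print(n,c["mtx"],np.round(c["cam_to_world"],4),[k for k in c])
E
```

```text
clock 0.0
joint_pos [-1.19    0.2414  0.0037  1.3352  0.      1.5708]
joint_vel [-0.0023  0.0003 -0.0003  0.0007 -0.0005 -0.0002]
tau [ 1.20000e-03 -3.72321e+01  2.52407e+01  1.69000e-02  2.00000e-04
 -0.00000e+00]
eef_pos [ 0.1856 -0.4636  0.2554]
tool_rot [ 9.819e-01  1.892e-01 -2.000e-04 -1.000e-03]
ft_force [ 0.2837  0.0116 -0.486 ]
ft_torque [0.0351 0.022  0.0442]
grasp_force 0.0
grip_width 0.0856
top [[504.70343035   0.         318.79019132]
 [  0.         504.70343035 248.61292309]
 [  0.           0.           1.        ]] [[ 0.0159  0.9822 -0.1869  0.2335]
 [-0.9998  0.0185  0.0119 -0.0278]
 [ 0.0151  0.1867  0.9823  1.4905]
 [ 0.      0.      0.      1.    ]] ['pixels', 'mtx', 'cam_to_world']
side [[587.40342347   0.         321.14526569]
 [  0.         587.40342347 244.8633564 ]
 [  0.           0.           1.        ]] [[-0.9548  0.1455 -0.2594  0.1927]
 [-0.2972 -0.4991  0.814   0.961 ]
 [-0.011   0.8542  0.5198  0.7859]
 [ 0.      0.      0.      1.    ]] ['pixels', 'mtx', 'cam_to_world']
```

View pics/top0.png

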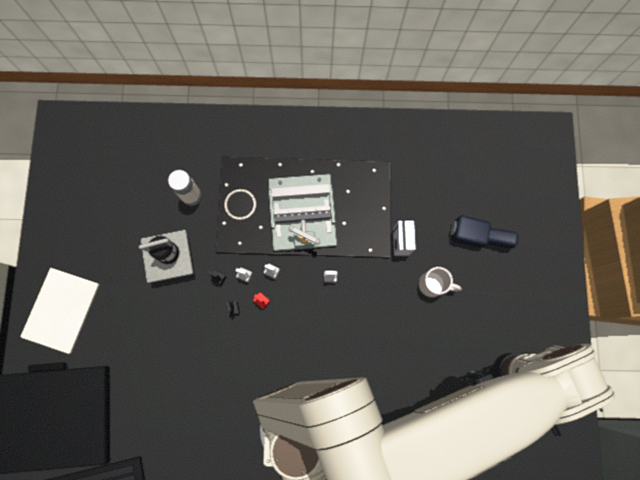

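View pics/side0.png

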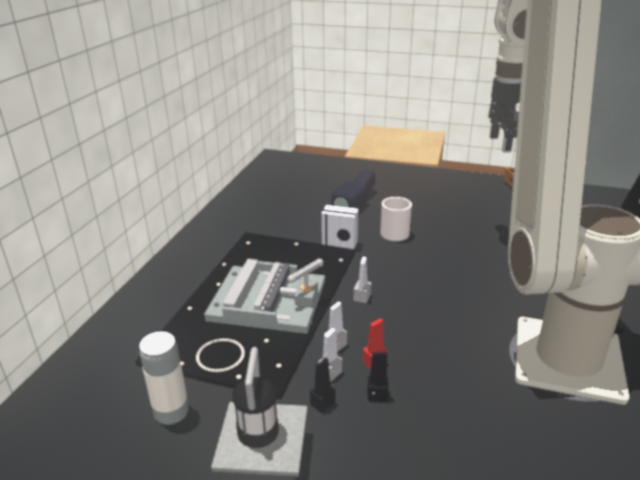

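The top view shows three light grey blades near (243,273), (271,270) and (330,276), with red and black decoys beside them. The vise is around (302,212), the ring at (240,205), the block at (404,238) and the lamp at (160,250). The side view agrees with this. Next I'll enlarge both views.

```bash
cat > h.py <<'E'
import numpy as np,cv2
from workcell import bot
from scipy.spatial.transform import Rotation as R
def cam(n): return bot.camera(n)
def proj(c,P):
    T=np.linalg.inv(c["cam_to_world"]); p=np.atleast_2d(P)@T[:3,:3].T+T[:3,3]
    q=np.stack([p[:,0],-p[:,1],-p[:,2]],1)@c["mtx"].T
    return q[:,:2]/q[:,2:]
def ray(c,uv):
    uv=np.atleast_2d(np.asarray(uv,float)); d=np.c_[uv,np.ones(len(uv))]@np.linalg.inv(c["mtx"]).T
    d[:,1:]*=-1; M=c["cam_to_world"]; return M[:3,3],d@M[:3,:3].T
def onz(c,uv,z):
    o,d=ray(c,uv); return o+d*((z-o[2])/d[:,2])[:,None]
def tri(ca,ua,cb,ub):
    o1,d1=ray(ca,ua);o2,d2=ray(cb,ub);d1=d1[0];d2=d2[0]
    s=np.linalg.lstsq(np.c_[d1,-d2],o2-o1,rcond=None)[0]
    a=o1+d1*s[0];b=o2+d2*s[1]; return (a+b)/2,np.linalg.norm(a-b)
def crop(n,x0,y0,w,h,s,f):
    c=cam(n); cv2.imwrite(f,cv2.resize(c["pixels"][y0:y0+h,x0:x0+w,::-1],None,fx=s,fy=s,interpolation=cv2.INTER_CUBIC)); return c
E
python3 - <<'E'
from h import *
crop("top",135,145,290,170,2.75,"pics/t1.png"); crop("side",160,190,260,200,3,"pics/s1.png")
E
```

```text
(no output)
```

View pics/t1.png

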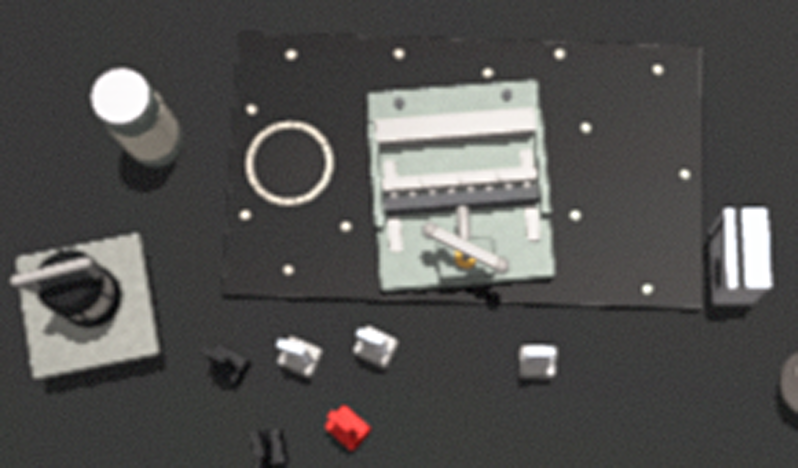

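View pics/s1.png

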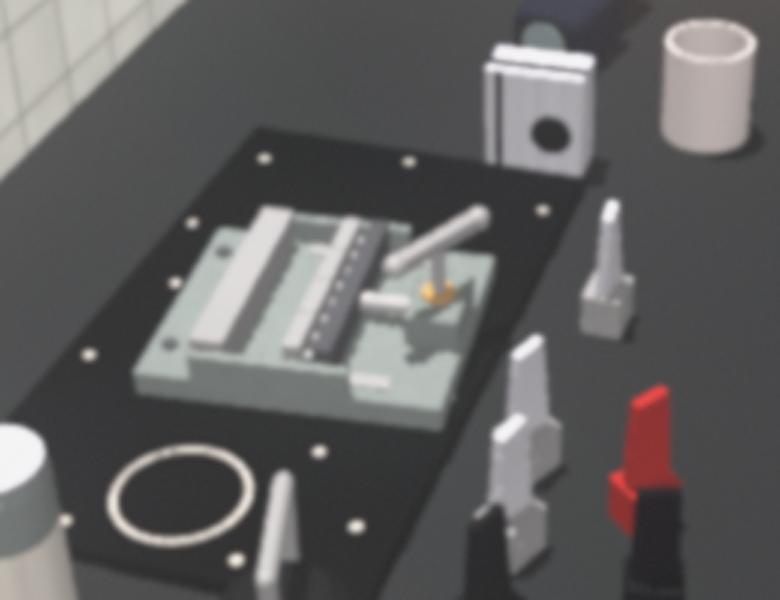

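The top crop shows the plate corners at crop (240,33), (702,48), (702,308) and (224,295). The vise outline is at (368,92)-(554,276) and the T-bar runs from (427,230) to (503,264). The three blades are at (298,355), (375,346) and (537,360). Now I'll measure these and zoom in on the blades.

Run:
```python
from h import *
t=cam("top");s=cam("side")
f=lambda p:(np.array(p,float)+.5)/2.75-.5+[135,145]
g=lambda p:(np.array(p,float)+.5)/3-.5+[160,190]
pc=onz(t,f([(240,33),(702,48),(702,308),(224,295)]),.012)[:,:2]
print("plate",pc.round(4).tolist(),np.linalg.norm(pc-np.roll(pc,-1,0),axis=1).round(3),"c",pc.mean(0).round(4))
vc=onz(t,f([(368,92),(537,80),(554,276),(382,291)]),.052)[:,:2]
print("vise",vc.round(4).tolist(),np.linalg.norm(vc-np.roll(vc,-1,0),axis=1).round(3),"c",vc.mean(0).round(4))
rc=onz(t,f([(289,163)]),.012)[0]; print("ring",rc.round(4), onz(s,g([(181,495)]),.012)[0].round(4))
b=onz(t,f([(427,230),(503,264)]),.103+.006)[:,:2]; print("bar",b.round(4).tolist(),b.mean(0),np.linalg.norm(b[0]-b[1]))
tiles=[cv2.resize(t["pixels"][y:y+30,x:x+30,::-1],(266,266),interpolation=cv2.INTER_CUBIC) for x,y in((228,258),(256,255),(315,261))]
t2=[cv2.resize(s["pixels"][y:y+52,x:x+46,::-1],(266,300),interpolation=cv2.INTER_CUBIC) for x,y in((310,325),(316,297),(342,252))]
cv2.imwrite("pics/b1.png",np.vstack([np.hstack(tiles),np.hstack(t2)]))
```

```text
plate [[0.7974, 0.2571], [0.7909, -0.2613], [0.4943, -0.2582], [0.499, 0.2589]] [0.518 0.297 0.517 0.298] c [ 0.6454 -0.0009]
vise [[0.7179, 0.1078], [0.7353, -0.075], [0.5187, -0.0955], [0.4992, 0.0855]] [0.184 0.218 0.182 0.22 ] c [0.6178 0.0057]
ring [0.6478 0.1955 0.012 ] [0.6457 0.1962 0.012 ]
bar [[0.5528, 0.0373], [0.5188, -0.0408]] [ 0.53581422 -0.00178547] 0.08516162622511786
```

View pics/b1.png

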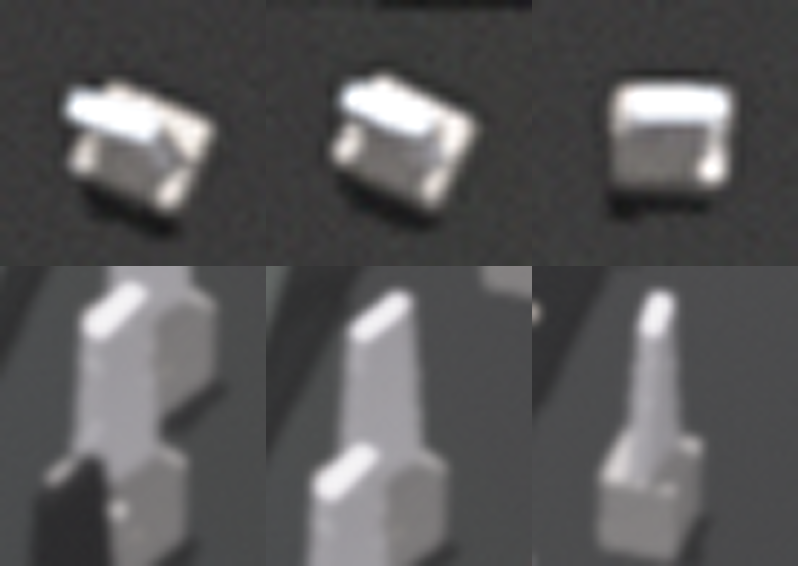

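All three blades stand upright, with yaws of about -25°, -27° and 0°. Their top faces in the tiles are near (113,112), (390,108) and (679,103). The plate and vise sizes came out right to 3 mm. I'll triangulate the tops and plan the first approach.

```bash
cat >> h.py <<'E'
VY=np.radians(5.7); VC=np.array([.6178,.0057])
def vise(x,y): return VC+np.array([[np.cos(VY),-np.sin(VY)],[np.sin(VY),np.cos(VY)]])@[x,y]
def go(p,yaw=None):
    "normalised row to world tool-down pose from measured pose"
    o=bot.get_obs(); r=R.from_quat(o["tool_rot"]); d=r.inv().apply(np.array(p)-o["eef_pos"])/.5
    q=r if yaw is None else R.from_euler("z",yaw,degrees=True)*R.from_euler("x",180,degrees=True)
    print("row",(d).round(4),((r.inv()*q).as_rotvec()/np.pi).round(4))
def st():
    o=bot.get_obs(); x=R.from_quat(o["tool_rot"]).as_matrix()[:,0]
    print("t%.1f"%o["clock"],"p",np.round(o["eef_pos"],4),"yaw %.1f"%np.degrees(np.arctan2(x[1],x[0])),"w %.4f"%o["grip_width"],"F",np.round(o["ft_force"],1),"gf",np.round(o["grasp_force"],1),"tz",np.round(o["ft_torque"],2),"j",np.round(o["joint_pos"],2))
E
python3 - <<'E'
from h import *
t=cam("top");s=cam("side")
T=[((113,112),(228,258)),((124,108),(256,255)),((147,103),(315,261))]
S=[((114,46),(310,325)),((116,50),(316,297)),((125,47),(342,252))]
for a,b in zip(T,S):
    u=(np.array(a[0])+.5)/8.87-.5+a[1]; v=(np.array(b[0])+.5)/5.78-.5+b[1]
    p,e=tri(t,u,s,v); print(p.round(4),round(e,4),"top@.1",onz(t,u,.1)[0].round(4),"side@.1",onz(s,v,.1)[0].round(4))
f=lambda p:(np.array(p,float)+.5)/2.75-.5+[135,145]
g=lambda p:(np.array(p,float)+.5)/3-.5+[160,190]
for a,b in(((427,230),(393,264)),((503,264),(481,216))): print("bar",tri(t,f(a),s,g(b)))
for a,b in(((15,280),(283,480)),((93,263),(267,575))): print("lamp",tri(t,f(a),s,g(b)))
print("tbar nominal",vise(-.088,0))
st(); go([.49,-.06,.2],90)
E
```

```text
[0.432  0.1721 0.0991] 0.0024 top@.1 [0.433  0.1722 0.1   ] side@.1 [0.4304 0.1732 0.1   ]
[0.4432 0.0914 0.0995] 0.0022 top@.1 [0.4442 0.0915 0.1   ] side@.1 [0.4419 0.092  0.1   ]
[ 0.4309 -0.0802  0.0998] 0.0023 top@.1 [ 0.432 -0.08   0.1  ] side@.1 [ 0.4297 -0.0798  0.1   ]
bar (array([0.55326143, 0.03736624, 0.10653692]), np.float64(0.00017678179951698307))
bar (array([ 0.51756661, -0.04130651,  0.10357193]), np.float64(0.004779372862353001))
lamp (array([0.46809192, 0.40407246, 0.24514055]), np.float64(0.001345693577069319))
lamp (array([0.50413236, 0.36461981, 0.13953724]), np.float64(0.00340652264333106))
tbar nominal [ 0.53023511 -0.00304014]
t0.4 p [ 0.1858 -0.4641  0.2562] yaw 21.8 w 0.0856 F [ 0.6  0.3 -0.6] gf 0.0 tz [-0.02 -0.04 -0.  ] j [-1.19  0.24  0.    1.34 -0.    1.57]
row [ 0.8652 -0.5241  0.1125] [-1.000e-04 -1.000e-04 -3.788e-01]
```

Run:
```python
from h import *
go([.431,-.080,.2],90.5)
```

```text
row [ 0.7408 -0.5308  0.1125] [-1.000e-04 -1.000e-04 -3.816e-01]
```

```bash
python3 -m pendant '[0.074,-0.053,0.011,0,0,-0.038,0.5, 0.148,-0.106,0.022,0,0,-0.076,0.5, 0.222,-0.159,0.034,0,0,-0.114,0.5, 0.296,-0.212,0.045,0,0,-0.153,0.5, 0.37,-0.265,0.056,0,0,-0.191,0.5, 0.444,-0.318,0.067,0,0,-0.229,0.5, 0.519,-0.371,0.079,0,0,-0.267,0.5, 0.593,-0.425,0.09,0,0,-0.305,0.5, 0.667,-0.478,0.1,0,0,-0.343,0.5, 0.741,-0.531,0.112,0,0,-0.382,0.5]'
python3 - <<'E'
from h import *
st(); go([.431,-.080,.2],90.5);go([.431,-.080,.07],90.5)
E
```

```text
clock: 1.23
eef_pos: [0.4092, -0.1137, 0.2057]
tool_rot: [0.701, 0.713, 0.0, 0.001]
ft_force: [0.7, 0.4, -0.4]
grip_width: 0.0424
grasp_force: 0.0
t1.2 p [ 0.4092 -0.1137  0.2057] yaw 90.9 w 0.0424 F [ 0.7  0.4 -0.4] gf 0.0 tz [-0.09 -0.04 -0.01] j [-0.27  0.12 -0.28  1.17 -0.    1.28]
row [0.0668 0.0447 0.0115] [0.0003 0.0001 0.0023]
row [0.0669 0.0444 0.2715] [0.0003 0.0001 0.0023]
```

```bash
python3 -m pendant '[0.067,0.0447,0.0115,0,0,0,0.5, 0.067,0.0447,0.0115,0,0,0,0.5, 0.067,0.0447,0.06,0,0,0,0.5, 0.067,0.0447,0.12,0,0,0,0.5, 0.067,0.0447,0.18,0,0,0,0.5, 0.067,0.0447,0.23,0,0,0,0.5, 0.067,0.0447,0.26,0,0,0,0.5, 0.067,0.0447,0.27,0,0,0,0.5, 0.067,0.0447,0.27,0,0,0,0.5, 0.067,0.0447,0.27,0,0,0,0.5]'
python3 - <<'E'
from h import *
st(); go([.431,-.080,.07],90.5)
E
```

```text
clock: 2.07
eef_pos: [0.4308, -0.0823, 0.0711]
tool_rot: [0.704, 0.71, 0.0, 0.0]
ft_force: [-0.7, 0.3, 0.5]
grip_width: 0.043
grasp_force: 0.0
t2.1 p [ 0.4308 -0.0823  0.0711] yaw 90.5 w 0.0430 F [-0.7  0.3  0.5] gf 0.0 tz [ 0.03 -0.   -0.03] j [-0.19  0.3  -0.45  0.82 -0.    1.37]
row [0.0045 0.0004 0.0023] [0.0002 0.0001 0.0003]
```

```bash
python3 -m pendant '[0.0045,0,0.002,0,0,0,0.5, 0.0045,0,0.002,0,0,0,0.5, 0.0045,0,0.002,0,0,0,0, 0.0045,0,0.002,0,0,0,0, 0.0045,0,0.002,0,0,0,0, 0.0045,0,0.002,0,0,0,0, 0.0045,0,0.002,0,0,0,0, 0.0045,0,0.002,0,0,0,0, 0.0045,0,0.002,0,0,0,0, 0.0045,0,0.002,0,0,0,0]'
python3 - <<'E'
from h import *
st(); p=vise(.027,-.06);print(p);o=bot.get_obs()["eef_pos"]; go([o[0],o[1],.22],95.7); go([*p,.22],95.7)
E
```

```text
clock: 2.9
eef_pos: [0.4308, -0.0797, 0.0702]
tool_rot: [0.704, 0.711, 0.0, 0.0]
ft_force: [0.5, 0.7, 5.3]
grip_width: 0.0083
grasp_force: 59.3
t2.9 p [ 0.4308 -0.0797  0.0702] yaw 90.6 w 0.0083 F [0.5 0.7 5.3] gf 59.3 tz [0.1  0.22 0.02] j [-0.18  0.3  -0.45  0.82  0.    1.38]
[ 0.65062569 -0.0513217 ]
row [-0.      0.0003 -0.2996] [ 0.0004  0.     -0.0284]
row [ 0.0522  0.4405 -0.2991] [ 0.0004  0.     -0.0284]
```

```bash
python3 -m pendant '[0,0,-0.08,0,0,0,0, 0,0,-0.16,0,0,-0.01,0, 0,0,-0.24,0,0,-0.02,0, 0,0.03,-0.3,0,0,-0.028,0, 0.01,0.1,-0.3,0,0,-0.028,0, 0.02,0.18,-0.3,0,0,-0.028,0, 0.03,0.26,-0.3,0,0,-0.028,0, 0.04,0.34,-0.3,0,0,-0.028,0, 0.05,0.4,-0.3,0,0,-0.028,0, 0.052,0.44,-0.3,0,0,-0.028,0]'
python3 - <<'E'
from h import *
st();p=vise(.027,-.06); go([*p,.22],95.7);go([*p,.125],95.7)
t=crop("top",255,160,110,80,7.2,"pics/p1.png")
E
```

```text
clock: 3.73
eef_pos: [0.6523, -0.0503, 0.2172]
tool_rot: [0.671, 0.741, -0.0, -0.001]
ft_force: [-0.2, -0.1, -3.2]
grip_width: 0.0086
grasp_force: 60.1
t3.7 p [ 0.6523 -0.0503  0.2172] yaw 95.7 w 0.0086 F [-0.2 -0.1 -3.2] gf 60.1 tz [-0.03 -0.09  0.  ] j [-0.08  0.57  0.4   1.4   0.    1.39]
row [-0.0017 -0.0035 -0.0056] [-0.0005 -0.0002 -0.    ]
row [-0.0019 -0.0032  0.1844] [-0.0005 -0.0002 -0.    ]
```

View pics/p1.png

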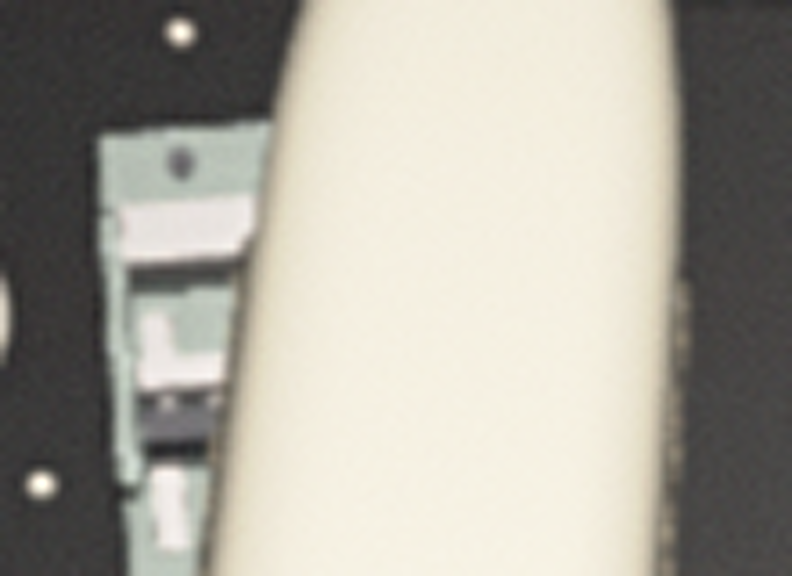

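The arm hides the blade from above. The fixed jaw's front top edge shows at about crop (130,265) and the moving pads' top at about (150,390)-(170,400). I'll check the jaw gap position against the vise frame.

Run:
```python
from h import *
t=cam("top")
f=lambda p:(np.array(p,float)+.5)/7.2-.5+[255,160]
for q in((130,265),(245,258),(145,352),(225,350),(142,390),(220,385)):
    w=onz(t,f(q),.060)[0][:2]-VC; print(q,(np.array([[np.cos(VY),np.sin(VY)],[-np.sin(VY),np.cos(VY)]])@w).round(4))
```

```text
(130, 265) [0.0501 0.0828]
(245, 258) [0.0493 0.0358]
(145, 352) [0.0129 0.0791]
(225, 350) [0.0112 0.0467]
(142, 390) [-0.0029  0.0814]
(220, 385) [-0.0033  0.0498]
```

The outline I measured lies at bed level rather than at end-plate height, so the vise centre shifts about +5 mm in x. That matches both the T-bar and the fixed jaw. I'll correct it and lower the blade.

```bash
sed -i 's/VC=np.array.*/VC=np.array([.6230,.0062])/' h.py
python3 - <<'E'
from h import *
p=vise(.026,-.06);print(p);go([*p,.14],95.7);go([*p,.104],95.7);print(vise(-.088,0))
E
```

```text
[ 0.65483063 -0.05092102]
row [-0.0009  0.0055  0.1524] [-0.0008 -0.0001 -0.0001]
row [-0.001   0.0057  0.2244] [-0.0008 -0.0001 -0.0001]
[ 0.53543511 -0.00254014]
```

```bash
python3 -m pendant '[-0.001,0.0055,0.05,0,0,0,0, -0.001,0.0055,0.1,0,0,0,0, -0.001,0.0055,0.13,0,0,0,0, -0.001,0.0055,0.15,0,0,0,0, -0.001,0.0055,0.165,0,0,0,0, -0.001,0.0055,0.18,0,0,0,0, -0.001,0.0055,0.195,0,0,0,0, -0.001,0.0055,0.207,0,0,0,0, -0.001,0.0055,0.217,0,0,0,0, -0.001,0.0055,0.217,0,0,0,0]'
python3 - <<'E'
from h import *
st();p=vise(.026,-.06);go([*p,.104],95.7)
s=crop("side",195,200,160,120,5,"pics/p2.png")
E
```

```text
clock: 4.67
eef_pos: [0.6524, -0.0516, 0.1101]
tool_rot: [0.672, 0.741, -0.0, -0.001]
ft_force: [-0.6, 0.1, -3.8]
grip_width: 0.0082
grasp_force: 60.3
t4.7 p [ 0.6524 -0.0516  0.1101] yaw 95.6 w 0.0082 F [-0.6  0.1 -3.8] gf 60.3 tz [0.04 0.02 0.03] j [-0.08  0.63  0.23  1.16 -0.    1.39]
row [0.001  0.005  0.0123] [-0.0004 -0.0001 -0.0005]
```

View pics/p2.png

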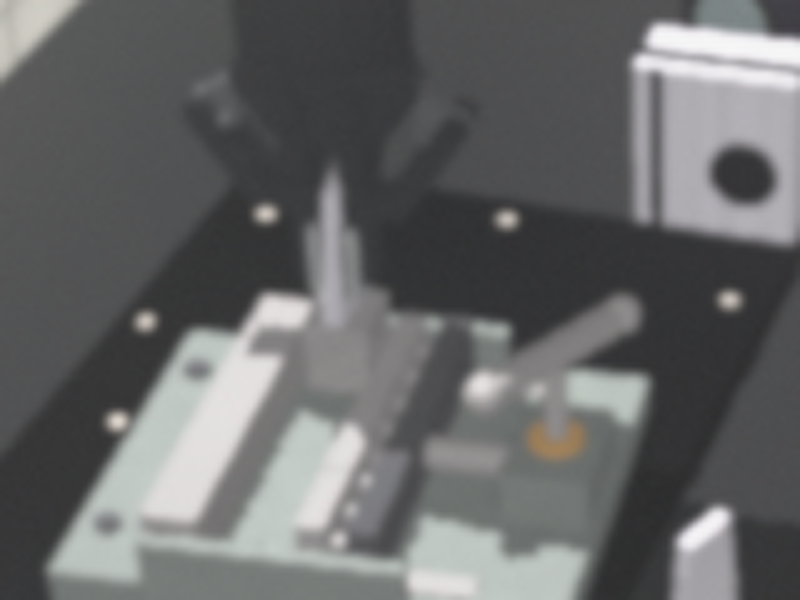

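The side view shows the blade hanging between the jaws with room on both sides. I'll lower it and release.

```bash
python3 -m pendant '[0.001,0.004,0.004,0,0,0,0, 0.001,0.004,0.008,0,0,0,0, 0.001,0.004,0.012,0,0,0,0, 0.001,0.004,0.013,0,0,0,0, 0.001,0.004,0.013,0,0,0,0, 0.001,0.004,0.013,0,0,0,0, 0.001,0.004,0.013,0,0,0,0, 0.001,0.004,0.013,0,0,0,0, 0.001,0.004,0.013,0,0,0,0, 0.001,0.004,0.013,0,0,0,0]'
python3 - <<'E'
from h import *
st();p=vise(.026,-.06);go([*p,.102],95.7)
E
```

```text
clock: 5.55
eef_pos: [0.6549, -0.051, 0.1047]
tool_rot: [0.672, 0.741, 0.0, 0.0]
ft_force: [-0.7, -0.3, -3.2]
grip_width: 0.0082
grasp_force: 60.4
t5.5 p [ 0.6549 -0.051   0.1047] yaw 95.6 w 0.0082 F [-0.7 -0.3 -3.2] gf 60.4 tz [ 0.03  0.03 -0.01] j [-0.08  0.64  0.23  1.15  0.    1.4 ]
row [ 0.0001 -0.0001  0.0053] [ 0.0001  0.     -0.0005]
```

```bash
python3 -m pendant '[0,0,0.003,0,0,0,0, 0,0,0.006,0,0,0,0, 0,0,0.006,0,0,0,0, 0,0,0.006,0,0,0,0.3, 0,0,0.006,0,0,0,0.3, 0,0,0.006,0,0,0,0.3, 0,0,0.006,0,0,0,0.3, 0,0,-0.04,0,0,0,0.3, 0,0,-0.11,0,0,0,0.3, 0,0,-0.19,0,0,0,0.4]'
python3 - <<'E'
from h import *
st(); go([.4432,.0914,.2],90-26)
E
```

```text
clock: 6.38
eef_pos: [0.6531, -0.0508, 0.1978]
tool_rot: [0.672, 0.741, -0.002, -0.002]
ft_force: [-0.0, -0.3, 0.3]
grip_width: 0.0343
grasp_force: 0.0
t6.4 p [ 0.6531 -0.0508  0.1978] yaw 95.6 w 0.0343 F [-0.  -0.3  0.3] gf 0.0 tz [ 0.01 -0.07 -0.  ] j [-0.08  0.59  0.38  1.37 -0.    1.4 ]
row [ 0.3242 -0.39   -0.0017] [-0.002   0.0002  0.1757]
```

```bash
python3 -m pendant '[0.04,-0.05,0,0,0,0.018,0.5, 0.08,-0.1,0,0,0,0.036,0.5, 0.12,-0.15,0,0,0,0.054,0.5, 0.16,-0.2,0,0,0,0.072,0.5, 0.2,-0.25,0,0,0,0.09,0.5, 0.24,-0.29,0,0,0,0.11,0.5, 0.28,-0.34,0,0,0,0.13,0.5, 0.31,-0.37,0,0,0,0.15,0.5, 0.324,-0.39,0,0,0,0.176,0.5, 0.324,-0.39,0,0,0,0.176,0.5]'
python3 - <<'E'
from h import *
st(); go([.4432,.0914,.2],90-26)
t=cam("top");s=cam("side")
a=cv2.resize(t["pixels"][155:295,220:360,::-1],(400,400),interpolation=cv2.INTER_CUBIC)
b=cv2.resize(s["pixels"][200:400,200:400,::-1],(400,400),interpolation=cv2.INTER_CUBIC)
cv2.imwrite("pics/p3.png",np.hstack([a,b]))
E
```

```text
clock: 7.22
eef_pos: [0.4427, 0.0922, 0.1999]
tool_rot: [0.848, 0.53, -0.0, -0.0]
ft_force: [-1.1, 0.2, 0.2]
grip_width: 0.0428
grasp_force: 0.0
t7.2 p [0.4427 0.0922 0.1999] yaw 64.0 w 0.0428 F [-1.1  0.2  0.2] gf 0.0 tz [0.03 0.05 0.05] j [ 0.21  0.18 -0.22  1.17  0.    2.23]
row [-0.001   0.0016 -0.0003] [-0.0003  0.     -0.    ]
```

View pics/p3.png

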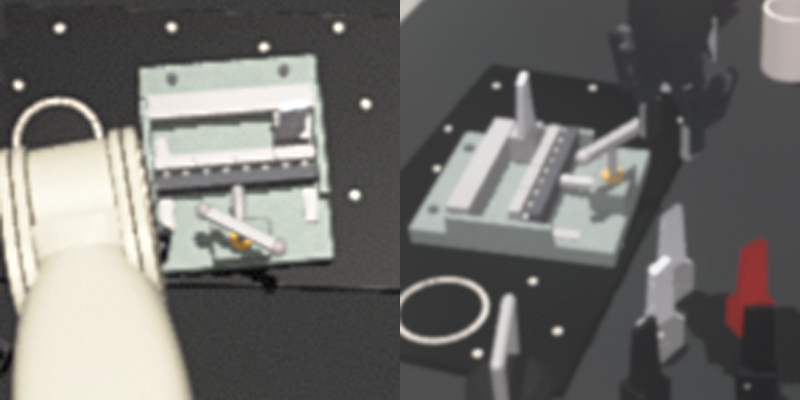

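Blade 2 stands in the vise, at left-half (292,122). Blades 1 and 0 are at right-half (675,210) and (660,266), so neither has moved. Descending on blade 1.

```bash
python3 -m pendant '[-0.001,0.0016,0.06,0,0,0,0.5, -0.001,0.0016,0.12,0,0,0,0.5, -0.001,0.0016,0.18,0,0,0,0.5, -0.001,0.0016,0.23,0,0,0,0.5, -0.001,0.0016,0.258,0,0,0,0.5, -0.001,0.0016,0.258,0,0,0,0.5, -0.001,0.0016,0.258,0,0,0,0, -0.001,0.0016,0.258,0,0,0,0, -0.001,0.0016,0.258,0,0,0,0, -0.001,0.0016,0.258,0,0,0,0]'
python3 - <<'E'
from h import *
st(); p=vise(.026,.02);print(p);go([*p,.22],95.7)
E
```

```text
clock: 8.15
eef_pos: [0.4464, 0.0904, 0.0715]
tool_rot: [0.848, 0.529, 0.001, 0.0]
ft_force: [1.0, -0.6, -2.7]
grip_width: 0.0084
grasp_force: 60.3
t8.2 p [0.4464 0.0904 0.0715] yaw 63.9 w 0.0084 F [ 1.  -0.6 -2.7] gf 60.3 tz [0.02 0.02 0.01] j [ 0.2   0.33 -0.41  0.83 -0.    2.23]
[0.64688505 0.02868342]
row [ 0.0657  0.415  -0.2962] [ 0.0006 -0.0002 -0.1765]
```

```bash
python3 -m pendant '[0,0,-0.08,0,0,0,0, 0,0,-0.16,0,0,-0.02,0, 0,0,-0.24,0,0,-0.04,0, 0,0.05,-0.297,0,0,-0.06,0, 0.01,0.11,-0.297,0,0,-0.08,0, 0.02,0.18,-0.297,0,0,-0.1,0, 0.035,0.25,-0.297,0,0,-0.12,0, 0.05,0.32,-0.297,0,0,-0.14,0, 0.066,0.38,-0.297,0,0,-0.16,0, 0.066,0.415,-0.297,0,0,-0.1765,0]'
python3 - <<'E'
from h import *
st(); p=vise(.026,.02);go([*p,.14],95.7);go([*p,.107],95.7)
E
```

```text
clock: 8.98
eef_pos: [0.6493, 0.0284, 0.2187]
tool_rot: [0.67, 0.742, 0.001, 0.001]
ft_force: [0.7, 0.1, -3.0]
grip_width: 0.0081
grasp_force: 60.5
t9.0 p [0.6493 0.0284 0.2187] yaw 95.9 w 0.0081 F [ 0.7  0.1 -3. ] gf 60.5 tz [ 0.04 -0.06  0.02] j [0.04 0.56 0.39 1.39 0.   1.51]
row [ 0.0011 -0.0051  0.1573] [0.0007 0.     0.001 ]
row [ 0.0011 -0.0053  0.2233] [0.0007 0.     0.001 ]
```

```bash
python3 -m pendant '[0.001,-0.001,0.05,0,0,0,0, 0.001,-0.001,0.1,0,0,0,0, 0.001,-0.001,0.13,0,0,0,0, 0.001,-0.001,0.15,0,0,0,0, 0.001,-0.001,0.17,0,0,0,0, 0.001,-0.001,0.19,0,0,0,0, 0.001,-0.001,0.21,0,0,0,0, 0.001,-0.001,0.22,0,0,0,0, 0.001,-0.001,0.226,0,0,0,0, 0.001,-0.001,0.226,0,0,0,0]'
python3 - <<'E'
from h import *
st(); p=vise(.026,.02);go([*p,.1025],95.7)
E
```

```text
clock: 9.82
eef_pos: [0.6455, 0.0293, 0.1056]
tool_rot: [0.671, 0.741, -0.0, -0.0]
ft_force: [0.6, 0.2, -2.6]
grip_width: 0.0084
grasp_force: 60.6
t9.8 p [0.6455 0.0293 0.1056] yaw 95.7 w 0.0084 F [ 0.6  0.2 -2.6] gf 60.6 tz [-0.02  0.08 -0.02] j [ 0.05  0.62  0.19  1.14 -0.    1.52]
row [-0.0016  0.0026  0.0062] [-0.0002 -0.      0.0001]
```

```bash
python3 -m pendant '[-0.0012,0.002,0.003,0,0,0,0, -0.0012,0.002,0.006,0,0,0,0, -0.0012,0.002,0.0065,0,0,0,0, -0.0012,0.002,0.0065,0,0,0,0, -0.0012,0.002,0.0065,0,0,0,0.3, -0.0012,0.002,0.0065,0,0,0,0.3, -0.0012,0.002,0.0065,0,0,0,0.3, 0,0,-0.04,0,0,0,0.3, 0,0,-0.11,0,0,0,0.3, 0,0,-0.19,0,0,0,0.4]'
python3 - <<'E'
from h import *
st(); go([.4325,.1721,.2],90-24.5)
E
```

```text
clock: 10.65
eef_pos: [0.6441, 0.0293, 0.1999]
tool_rot: [0.671, 0.741, -0.002, -0.002]
ft_force: [0.3, 0.5, 0.4]
grip_width: 0.0341
grasp_force: 0.0
t10.7 p [0.6441 0.0293 0.1999] yaw 95.7 w 0.0341 F [0.3 0.5 0.4] gf 0.0 tz [ 0.02 -0.04  0.04] j [0.05 0.56 0.34 1.35 0.   1.52]
row [ 0.3264 -0.3928  0.002 ] [-0.0017  0.0003  0.1678]
```

```bash
python3 -m pendant '[0.04,-0.05,0,0,0,0.018,0.5, 0.08,-0.1,0,0,0,0.036,0.5, 0.12,-0.15,0,0,0,0.054,0.5, 0.16,-0.2,0,0,0,0.072,0.5, 0.2,-0.25,0,0,0,0.09,0.5, 0.24,-0.29,0,0,0,0.11,0.5, 0.28,-0.34,0,0,0,0.13,0.5, 0.31,-0.37,0,0,0,0.15,0.5, 0.326,-0.393,0,0,0,0.168,0.5, 0.326,-0.393,0,0,0,0.168,0.5]'
python3 - <<'E'
from h import *
st(); go([.4325,.1721,.2],90-24.5)
t=cam("top");s=cam("side")
a=cv2.resize(t["pixels"][155:295,220:360,::-1],(400,400),interpolation=cv2.INTER_CUBIC)
b=cv2.resize(s["pixels"][200:400,200:400,::-1],(400,400),interpolation=cv2.INTER_CUBIC)
cv2.imwrite("pics/p4.png",np.hstack([a,b]))
E
```

```text
clock: 11.48
eef_pos: [0.4318, 0.1731, 0.2017]
tool_rot: [0.841, 0.542, 0.0, -0.0]
ft_force: [-0.6, -0.8, -0.0]
grip_width: 0.0426
grasp_force: 0.0
t11.5 p [0.4318 0.1731 0.2017] yaw 65.6 w 0.0426 F [-0.6 -0.8 -0. ] gf 0.0 tz [0.01 0.02 0.05] j [ 0.38  0.21 -0.19  1.18  0.    2.38]
row [-0.0013  0.0021  0.0034] [-0.0002 -0.0001  0.0004]
```

View pics/p4.png

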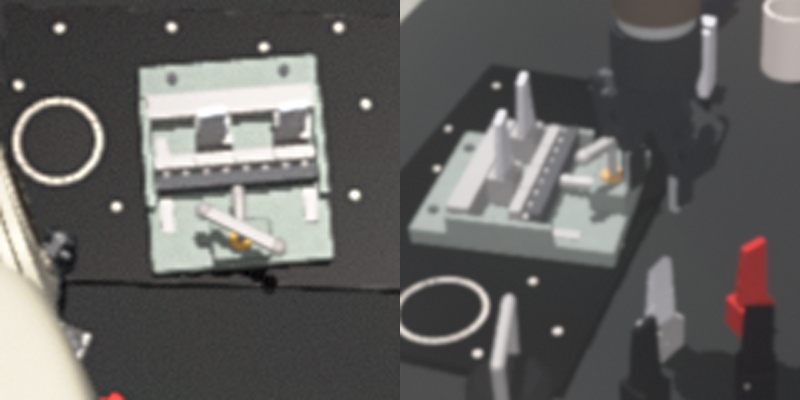

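Two blades now stand in the vise, at left-half (212,125) and (292,122). The third is still in place at right-half (660,285). Grasping it.

```bash
python3 -m pendant '[-0.001,0.0016,0.06,0,0,0,0.5, -0.001,0.0016,0.12,0,0,0,0.5, -0.001,0.0016,0.18,0,0,0,0.5, -0.001,0.0016,0.23,0,0,0,0.5, -0.001,0.0016,0.261,0,0,0,0.5, -0.001,0.0016,0.261,0,0,0,0.5, -0.001,0.0016,0.261,0,0,0,0, -0.001,0.0016,0.261,0,0,0,0, -0.001,0.0016,0.261,0,0,0,0, -0.001,0.0016,0.261,0,0,0,0]'
python3 - <<'E'
from h import *
st(); p=vise(.026,.06);print(p);go([*p,.22],95.7)
E
```

```text
clock: 12.42
eef_pos: [0.4356, 0.1714, 0.0716]
tool_rot: [0.841, 0.541, 0.001, 0.0]
ft_force: [0.9, -0.3, -2.5]
grip_width: 0.0084
grasp_force: 60.2
t12.4 p [0.4356 0.1714 0.0716] yaw 65.5 w 0.0084 F [ 0.9 -0.3 -2.5] gf 60.2 tz [-0.   -0.04  0.  ] j [ 0.37  0.35 -0.37  0.85 -0.    2.37]
[0.64291226 0.06848565]
row [-0.0145  0.4632 -0.2959] [ 0.0007 -0.0004 -0.168 ]
```

```bash
python3 -m pendant '[0,0,-0.08,0,0,0,0, 0,0,-0.16,0,0,-0.02,0, 0,0.03,-0.24,0,0,-0.04,0, 0,0.09,-0.297,0,0,-0.06,0, -0.003,0.16,-0.297,0,0,-0.08,0, -0.006,0.23,-0.297,0,0,-0.1,0, -0.009,0.3,-0.297,0,0,-0.12,0, -0.012,0.37,-0.297,0,0,-0.14,0, -0.0145,0.43,-0.297,0,0,-0.16,0, -0.0145,0.463,-0.297,0,0,-0.168,0]'
python3 - <<'E'
from h import *
st(); p=vise(.026,.06);go([*p,.14],95.7);go([*p,.107],95.7)
E
```

```text
clock: 13.25
eef_pos: [0.6447, 0.0661, 0.2189]
tool_rot: [0.671, 0.742, 0.0, 0.001]
ft_force: [-0.1, -0.5, -3.1]
grip_width: 0.0085
grasp_force: 60.2
t13.2 p [0.6447 0.0661 0.2189] yaw 95.7 w 0.0085 F [-0.1 -0.5 -3.1] gf 60.2 tz [ 0.07 -0.06 -0.06] j [ 0.1   0.56  0.38  1.39 -0.    1.57]
row [ 0.0052 -0.0034  0.1577] [0.0005 0.0004 0.0002]
row [ 0.0053 -0.0035  0.2237] [0.0005 0.0004 0.0002]
```

```bash
python3 -m pendant '[0.003,-0.001,0.05,0,0,0,0, 0.003,-0.001,0.1,0,0,0,0, 0.003,-0.001,0.13,0,0,0,0, 0.003,-0.001,0.15,0,0,0,0, 0.003,-0.001,0.17,0,0,0,0, 0.003,-0.001,0.19,0,0,0,0, 0.003,-0.001,0.21,0,0,0,0, 0.003,-0.001,0.22,0,0,0,0, 0.003,-0.001,0.226,0,0,0,0, 0.003,-0.001,0.226,0,0,0,0]'
python3 - <<'E'
from h import *
st(); p=vise(.026,.06);go([*p,.1025],95.7)
E
```

```text
clock: 14.08
eef_pos: [0.6412, 0.0699, 0.1056]
tool_rot: [0.671, 0.741, -0.0, -0.0]
ft_force: [0.4, -0.1, -3.5]
grip_width: 0.0086
grasp_force: 60.2
t14.1 p [0.6412 0.0699 0.1056] yaw 95.7 w 0.0086 F [ 0.4 -0.1 -3.5] gf 60.2 tz [-0.    0.02 -0.  ] j [0.11 0.62 0.19 1.14 0.   1.58]
row [-0.0032  0.003   0.0062] [-0.0002 -0.      0.0001]
```

```bash
python3 -m pendant '[-0.002,0.002,0.003,0,0,0,0, -0.002,0.002,0.006,0,0,0,0, -0.002,0.002,0.0065,0,0,0,0, -0.002,0.002,0.0065,0,0,0,0, -0.002,0.002,0.0065,0,0,0,0.3, -0.002,0.002,0.0065,0,0,0,0.3, -0.002,0.002,0.0065,0,0,0,0.3, 0,0,-0.04,0,0,0,0.3, 0,0,-0.11,0,0,0,0.3, 0,0,-0.19,0,0,0,0.4]'
python3 - <<'E'
from h import *
st(); b=np.array([[.5528,.0373],[.5188,-.0408]]); v=b[0]-b[1]
a=np.degrees(np.arctan2(v[1],v[0])); print("bar angle",a,"screw est rad",np.radians(90+5.7-a)); 
for y in(a,a+180): go([.5355,-.0025,.2],y)
E
```

```text
clock: 14.92
eef_pos: [0.6398, 0.0698, 0.1997]
tool_rot: [0.671, 0.741, -0.002, -0.002]
ft_force: [1.0, -0.1, -0.1]
grip_width: 0.034
grasp_force: 0.0
t14.9 p [0.6398 0.0698 0.1997] yaw 95.7 w 0.0340 F [ 1.  -0.1 -0.1] gf 0.0 tz [ 0.01 -0.08 -0.01] j [0.11 0.56 0.34 1.35 0.   1.58]
bar angle 66.4746142260616 screw est rad 0.5100792069207363
row [-0.1231 -0.2219  0.0007] [-0.0018  0.0005  0.1624]
row [-0.1231 -0.2219  0.0007] [-6.000e-04 -2.400e-03 -8.376e-01]
```

All three blades are released. Next is the T-handle: I'll turn the tool to yaw 246.5° above the bar so that one grasp covers the whole turn.

```bash
python3 -m pendant '[-0.02,-0.04,0,0,0,-0.036,0.5, -0.05,-0.09,0,0,0,-0.072,0.5, -0.08,-0.14,0,0,0,-0.11,0.5, -0.1,-0.18,0,0,0,-0.15,0.5, -0.123,-0.222,0,0,0,-0.19,0.5, -0.123,-0.222,0,0,0,-0.23,0.5, -0.123,-0.222,0,0,0,-0.27,0.5, -0.123,-0.222,0,0,0,-0.31,0.5, -0.123,-0.222,0,0,0,-0.35,0.5, -0.123,-0.222,0,0,0,-0.38,0.5]' | tail -6
python3 - <<'E'
from h import *
st(); go([.5355,-.0025,.2],246.5)
E
```

```text
clock: 15.75
eef_pos: [0.5372, -0.0024, 0.2015]
tool_rot: [0.135, 0.991, 0.0, 0.0]
ft_force: [0.6, 1.1, 0.6]
grip_width: 0.043
grasp_force: 0.0
t15.8 p [ 0.5372 -0.0024  0.2015] yaw 164.4 w 0.0430 F [0.6 1.1 0.6] gf 0.0 tz [ 0.    0.04 -0.02] j [-0.    0.34 -0.    1.23  0.    0.27]
row [ 0.0032 -0.0011  0.0031] [-1.000e-04  3.000e-04 -4.559e-01]
```

```bash
python3 -m pendant '[0.002,0,0,0,0,-0.04,0.5, 0.002,0,0,0,0,-0.08,0.5, 0.002,0,0,0,0,-0.12,0.5, 0.002,0,0,0,0,-0.16,0.5, 0.002,0,0,0,0,-0.2,0.5, 0.002,0,0,0,0,-0.24,0.5, 0.002,0,0,0,0,-0.28,0.5, 0.002,0,0,0,0,-0.32,0.5, 0.002,0,0,0,0,-0.36,0.5, 0.002,0,0,0,0,-0.4,0.5]' | tail -6
python3 - <<'E'
from h import *
st(); go([.5355,-.0025,.2],246.5);go([.5355,-.0025,.109],246.5)
E
```

```text
clock: 16.58
eef_pos: [0.5363, -0.002, 0.2014]
tool_rot: [-0.47, 0.883, -0.0, 0.0]
ft_force: [0.2, -0.8, 0.1]
grip_width: 0.0425
grasp_force: 0.0
t16.6 p [ 0.5363 -0.002   0.2014] yaw -123.9 w 0.0425 F [ 0.2 -0.8  0.1] gf 0.0 tz [ 0.04 -0.03  0.01] j [-0.    0.34 -0.    1.23  0.   -0.98]
row [0.0017 0.0007 0.0029] [-0.0002  0.0001 -0.0578]
row [0.0017 0.0008 0.1849] [-0.0002  0.0001 -0.0578]
```

```bash
python3 -m pendant '[0.001,0,0,0,0,-0.03,0.5, 0.001,0,0,0,0,-0.058,0.5, 0.001,0,0.06,0,0,-0.058,0.5, 0.001,0,0.12,0,0,-0.058,0.5, 0.001,0,0.16,0,0,-0.058,0.5, 0.001,0,0.183,0,0,-0.058,0.5, 0.001,0,0.183,0,0,-0.058,0.5, 0.001,0,0.183,0,0,-0.058,0.5, 0.001,0,0.183,0,0,-0.058,0, 0.001,0,0.183,0,0,-0.058,0]' | tail -6
python3 -m pendant '[0,0,0,0,0,0,0, 0,0,0,0,0,0,0, 0,0,0,0,0,0,0, 0,0,0,0,0,0,0, 0,0,0,0,0,0,0, 0,0,0,0,0,0,0, 0,0,0,0,0,0,0, 0,0,0,0,0,0,0, 0,0,0,0,0,0,0, 0,0,0,0,0,0,0]' | tail -6
python3 - <<'E'
from h import *
st()
t=cam("top");s=cam("side")
a=cv2.resize(t["pixels"][155:295,220:360,::-1],(400,400),interpolation=cv2.INTER_CUBIC)
b=cv2.resize(s["pixels"][200:400,200:400,::-1],(400,400),interpolation=cv2.INTER_CUBIC)
cv2.imwrite("pics/p5.png",np.hstack([a,b]))
E
```

```text
clock: 17.42
eef_pos: [0.5371, -0.0024, 0.1112]
tool_rot: [-0.546, 0.838, -0.001, 0.001]
ft_force: [0.8, -0.5, 0.1]
grip_width: 0.0198
grasp_force: 0.0
clock: 18.25
eef_pos: [0.5366, -0.0023, 0.1112]
tool_rot: [-0.546, 0.838, -0.0, 0.001]
ft_force: [-0.8, 0.8, 6.2]
grip_width: 0.0109
grasp_force: 59.4
t18.2 p [ 0.5366 -0.0023  0.1112] yaw -113.9 w 0.0109 F [-0.8  0.8  6.2] gf 59.4 tz [ 0.2   0.45 -0.33] j [-0.    0.42 -0.14  1.01  0.   -1.16]
```

View pics/p5.png

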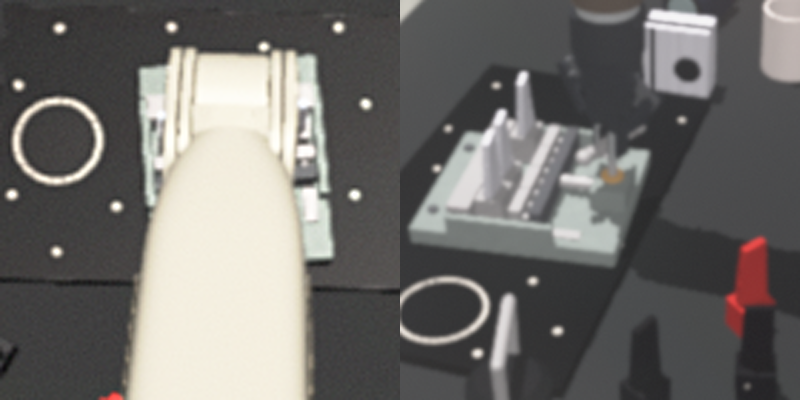

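The side view shows all three blades upright in the vise at right-half (523,105), (500,140) and (487,165), and the gripper holds the T-bar. Turning clockwise now.

```bash
python3 -m pendant '[0,0,0,0,0,0.036,0, 0,0,0,0,0,0.072,0, 0,0,0,0,0,0.108,0, 0,0,0,0,0,0.144,0, 0,0,0,0,0,0.18,0, 0,0,0,0,0,0.216,0, 0,0,0,0,0,0.252,0, 0,0,0,0,0,0.288,0, 0,0,0,0,0,0.324,0, 0,0,0,0,0,0.36,0]' | tail -6
python3 -c "from h import *;st()"
python3 -m pendant '[0,0,0,0,0,0.036,0, 0,0,0,0,0,0.072,0, 0,0,0,0,0,0.108,0, 0,0,0,0,0,0.144,0, 0,0,0,0,0,0.18,0, 0,0,0,0,0,0.216,0, 0,0,0,0,0,0.252,0, 0,0,0,0,0,0.288,0, 0,0,0,0,0,0.324,0, 0,0,0,0,0,0.36,0]' | tail -6
python3 -c "from h import *;st()"
```

```text
clock: 19.18
eef_pos: [0.5372, -0.0031, 0.1112]
tool_rot: [-0.01, 1.0, -0.001, 0.002]
ft_force: [0.3, -2.8, 4.9]
grip_width: 0.0108
grasp_force: 59.2
t19.2 p [ 0.5372 -0.0031  0.1112] yaw -178.9 w 0.0108 F [ 0.3 -2.8  4.9] gf 59.2 tz [-0.45  0.1   0.48] j [-0.    0.42 -0.14  1.01 -0.   -0.02]
clock: 20.02
eef_pos: [0.5366, -0.0041, 0.1112]
tool_rot: [0.528, 0.849, -0.001, 0.002]
ft_force: [-2.3, -4.8, 5.4]
grip_width: 0.0107
grasp_force: 59.4
t20.0 p [ 0.5366 -0.0041  0.1112] yaw 116.3 w 0.0107 F [-2.3 -4.8  5.4] gf 59.4 tz [-0.89  0.51  0.47] j [-0.01  0.42 -0.14  1.01 -0.    1.11]
```

```bash
python3 -m pendant '[0,0,0,0,0,0.025,0, 0,0,0,0,0,0.05,0, 0,0,0,0,0,0.075,0, 0,0,0,0,0,0.1,0, 0,0,0,0,0,0.125,0, 0,0,0,0,0,0.15,0, 0,0,0,0,0,0.15,0, 0,0,0,0,0,0.15,0, 0,0,0,0,0,0.15,0, 0,0,0,0,0,0.15,0]' | tail -6
python3 -c "from h import *;st()"
for i in 1 2 3 4; do python3 -m pendant '[0,0,0,0,0,0.012,0, 0,0,0,0,0,0.024,0, 0,0,0,0,0,0.036,0, 0,0,0,0,0,0.048,0, 0,0,0,0,0,0.05,0, 0,0,0,0,0,0.05,0, 0,0,0,0,0,0.05,0, 0,0,0,0,0,0.05,0, 0,0,0,0,0,0.05,0, 0,0,0,0,0,0.05,0]' >/dev/null; python3 -c "from h import *;st()"; done
```

```text
clock: 20.85
eef_pos: [0.5362, -0.0042, 0.1112]
tool_rot: [0.71, 0.704, -0.001, 0.002]
ft_force: [-2.7, -4.6, 6.8]
grip_width: 0.0115
grasp_force: 59.4
t20.9 p [ 0.5362 -0.0042  0.1112] yaw 89.5 w 0.0115 F [-2.7 -4.6  6.8] gf 59.4 tz [-0.87  0.73  0.01] j [-0.01  0.42 -0.14  1.01 -0.    1.57]
t21.7 p [ 0.536  -0.0041  0.1112] yaw 80.6 w 0.0110 F [-3.3 -5.4  7.2] gf 59.5 tz [-0.87  0.71  0.35] j [-0.01  0.42 -0.14  1.01 -0.    1.73]
t22.5 p [ 0.5359 -0.0041  0.1112] yaw 71.6 w 0.0105 F [-4.1 -5.1  8. ] gf 59.6 tz [-0.88  0.78  0.3 ] j [-0.01  0.42 -0.14  1.01 -0.    1.89]
t23.4 p [ 0.5357 -0.004   0.1112] yaw 62.6 w 0.0104 F [-4.7 -4.4  7.7] gf 59.6 tz [-0.86  0.89  0.47] j [-0.01  0.42 -0.14  1.01 -0.    2.04]
t24.2 p [ 0.5356 -0.004   0.1112] yaw 53.6 w 0.0108 F [-4.9 -4.   7.6] gf 59.7 tz [-0.81  0.98  0.47] j [-0.01  0.42 -0.14  1.01 -0.    2.2 ]
```

```bash
for i in 1 2 3 4; do python3 -m pendant '[0,0,0,0,0,0.003,0, 0,0,0,0,0,0.006,0, 0,0,0,0,0,0.009,0, 0,0,0,0,0,0.012,0, 0,0,0,0,0,0.015,0, 0,0,0,0,0,0.018,0, 0,0,0,0,0,0.021,0, 0,0,0,0,0,0.024,0, 0,0,0,0,0,0.027,0, 0,0,0,0,0,0.03,0]' >/dev/null; python3 -c "from h import *;st()"; done
python3 - <<'E'
from h import *
t=cam("top");s=cam("side")
a=cv2.resize(t["pixels"][155:295,220:360,::-1],(400,400),interpolation=cv2.INTER_CUBIC)
b=cv2.resize(s["pixels"][220:320,200:300,::-1],(400,400),interpolation=cv2.INTER_CUBIC)
cv2.imwrite("pics/p6.png",np.hstack([a,b]))
E
```

```text
t25.0 p [ 0.5355 -0.0039  0.1112] yaw 48.2 w 0.0112 F [-5.3 -3.6  7.3] gf 59.7 tz [-0.74  1.01  0.53] j [-0.01  0.42 -0.14  1.01 -0.    2.3 ]
t25.9 p [ 0.5354 -0.0038  0.1112] yaw 42.8 w 0.0109 F [-3.8 -3.3  9.5] gf 59.8 tz [-0.7   1.    0.65] j [-0.01  0.42 -0.14  1.01 -0.    2.39]
t26.7 p [ 0.5354 -0.0038  0.1112] yaw 37.4 w 0.0106 F [-4.5 -4.1  9.3] gf 59.8 tz [-0.75  1.01  0.65] j [-0.01  0.42 -0.14  1.01 -0.    2.48]
t27.5 p [ 0.5353 -0.0037  0.1112] yaw 32.0 w 0.0107 F [-4.6 -3.2  7.5] gf 59.9 tz [-0.61  1.05  0.6 ] j [-0.01  0.42 -0.14  1.01 -0.    2.58]
```

View pics/p6.png

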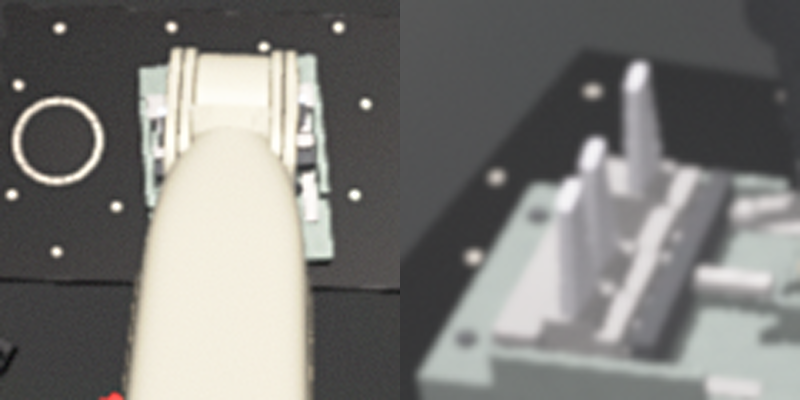

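All three blades are still upright and the jaw pads now meet the roots. Torque has risen from 0.47 to about 0.63 N m, close to what is expected at 0.75 rad past touch. I'll take a small further step with readings, then release and check.

```bash
python3 -m pendant '[0,0,0,0,0,0.0015,0, 0,0,0,0,0,0.003,0, 0,0,0,0,0,0.0045,0, 0,0,0,0,0,0.006,0, 0,0,0,0,0,0.0075,0, 0,0,0,0,0,0.009,0, 0,0,0,0,0,0.0105,0, 0,0,0,0,0,0.012,0, 0,0,0,0,0,0.0135,0, 0,0,0,0,0,0.015,0]' >/dev/null; python3 -c "from h import *;st()"
python3 -m pendant '[0,0,0,0,0,0,0.5, 0,0,0,0,0,0,0.5, 0,0,0,0,0,0,0.5, 0,0,0,0,0,0,0.5, 0,0,-0.04,0,0,0,0.5, 0,0,-0.1,0,0,0,0.5, 0,0,-0.16,0,0,0,0.5, 0,0,-0.22,0,0,0,0.5, 0,0,-0.28,0,0,0,0.5, 0,0,-0.28,0,0,0,0.5]' >/dev/null
python3 - <<'E'
from h import *
st()
go([.4,-.45,.25],0); go([.4,-.45,.25],90)
E
```

```text
t28.4 p [ 0.5353 -0.0037  0.1112] yaw 29.3 w 0.0109 F [-5.2 -4.1  8.4] gf 59.9 tz [-0.68  1.05  0.59] j [-0.01  0.42 -0.14  1.01 -0.    2.62]
t29.3 p [ 0.5392 -0.0024  0.2562] yaw 29.3 w 0.0426 F [ 0.3 -0.5  0.8] gf 0.0 tz [ 0.   -0.16 -0.03] j [-0.    0.31  0.1   1.35  0.    2.63]
row [-0.6806  0.6447  0.0092] [ 0.001  -0.0037  0.1626]
row [-0.6806  0.6447  0.0092] [ 0.0034 -0.002  -0.3374]
```

The torque holds at about 0.6 N m. By bar angle the screw is at about 4.3 rad. Now I'll measure the block, lamp and bar in both views.

Run:
```python
from h import *
t=cam("top");s=cam("side")
a=cv2.resize(t["pixels"][210:265,385:425,::-1],(290,400),interpolation=cv2.INTER_CUBIC)
b=cv2.resize(s["pixels"][195:260,310:370,::-1],(370,400),interpolation=cv2.INTER_CUBIC)
c=cv2.resize(t["pixels"][225:290,130:205,::-1],(230,200),interpolation=cv2.INTER_CUBIC)
A=np.hstack([a,b]); 
c=cv2.resize(t["pixels"][222:287,130:200,::-1],(215,200),interpolation=cv2.INTER_CUBIC)
d=cv2.resize(s["pixels"][340:450,205:315,::-1],(200,200),interpolation=cv2.INTER_CUBIC)
e=cv2.resize(t["pixels"][180:260,262:342,::-1],(200,200),interpolation=cv2.INTER_CUBIC)
B=np.hstack([c,d,e,np.zeros((200,45,3),np.uint8)])
cv2.imwrite("pics/m1.png",np.vstack([A,B]))
```

```text
(no output)
```

View pics/m1.png

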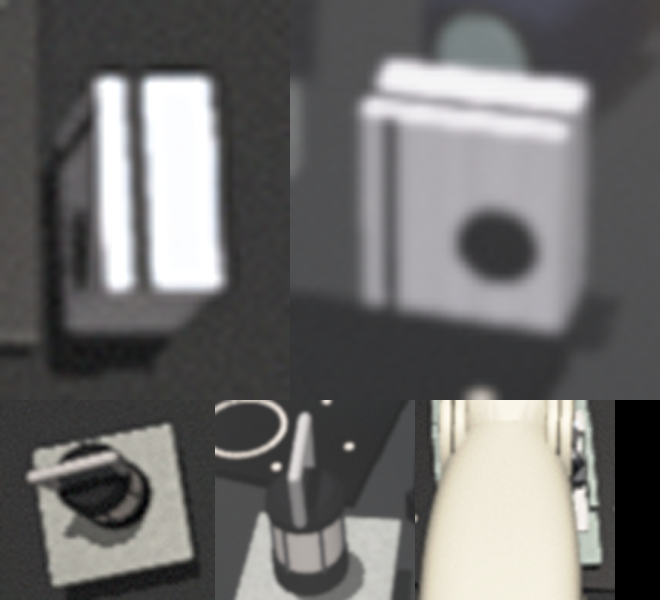

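The block's top face has corners (95,77), (212,77), (223,290) and (105,293) in its tile. The lamp handle runs from (30,77) to (118,56) in its tile. The vise is hidden behind the arm.

Run:
```python
from h import *
t=cam("top");s=cam("side")
f=lambda p:(np.array(p,float)+.5)/7.26-.5+[385,210]
q=onz(t,f([(95,77),(212,77),(223,290),(105,293)]),.096)[:,:2]
print("block",q.round(4).tolist(),np.linalg.norm(q-np.roll(q,-1,0),axis=1).round(4),"c",q.mean(0).round(4))
v=(q[0]+q[1]-q[2]-q[3]);print("yaw",np.degrees(np.arctan2(v[1],v[0])))
l=lambda p:(np.array(p,float)+.5)/3.075-.5+[130,222]
h=onz(t,l([(30,77),(118,56)]),.198)[:,:2];print("handle",h.round(4).tolist(),h.mean(0).round(4),np.linalg.norm(h[0]-h[1]),np.degrees(np.arctan2(*(h[0]-h[1])[::-1])))
m=lambda p:(np.array(p,float)+.5)/1.818-.5+[205,340]
hs=onz(s,m([(88,18),(82,115)]),.198)[:,:2];print("side handle",hs.round(4).tolist(),hs.mean(0).round(4))
c=onz(t,l([(34,454-400),(172,426-400),(192,557-400),(54,585-400)]),.06)[:,:2];print("stand",c.round(4).tolist(),c.mean(0).round(4),np.linalg.norm(c-np.roll(c,-1,0),axis=1).round(3))
x=q.mean(0)[0]; go([x,-.35,.25],90)
```

```text
block [[0.5855, -0.2682], [0.5865, -0.3142], [0.5014, -0.3169], [0.4993, -0.2709]] [0.0461 0.0851 0.046  0.0863] c [ 0.5432 -0.2925]
yaw 1.798961950292578
handle [[0.4757, 0.422], [0.4952, 0.3494]] [0.4855 0.3857] 0.07518784598770814 105.01972299032211
side handle [[0.494, 0.3559], [0.4567, 0.4555]] [0.4754 0.4057]
stand [[0.5236, 0.4681], [0.5529, 0.3411], [0.429, 0.3146], [0.4007, 0.4397]] [0.4765 0.3909] [0.13  0.127 0.128 0.126]
row [-0.3262  0.614  -0.0034] [-6.000e-04  3.000e-04 -3.374e-01]
```

```bash
python3 -m pendant '[-0.03,0.06,0,0,0,-0.034,0, -0.065,0.12,0,0,0,-0.068,0, -0.098,0.18,0,0,0,-0.1,0, -0.13,0.245,0,0,0,-0.135,0, -0.163,0.307,0,0,0,-0.17,0, -0.196,0.37,0,0,0,-0.2,0, -0.228,0.43,0,0,0,-0.236,0, -0.26,0.49,0,0,0,-0.27,0, -0.294,0.55,0,0,0,-0.304,0, -0.326,0.614,0,0,0,-0.3374,0]' | tail -6
python3 - <<'E'
from h import *
st(); go([.543,-.347,.25],91.8);go([.543,-.347,.062],91.8)
E
```

```text
clock: 30.32
eef_pos: [0.5427, -0.351, 0.2471]
tool_rot: [0.705, 0.709, -0.0, -0.002]
ft_force: [1.6, -0.3, -0.5]
grip_width: 0.0
grasp_force: 0.0
t30.3 p [ 0.5427 -0.351   0.2471] yaw 90.3 w 0.0000 F [ 1.6 -0.3 -0.5] gf 0.0 tz [-0.   -0.03  0.  ] j [-0.57  0.55  0.44  1.47  0.    0.99]
row [ 0.008   0.0007 -0.0058] [-0.0011 -0.0008 -0.0083]
row [0.0071 0.002  0.3702] [-0.0011 -0.0008 -0.0083]
```

```bash
python3 -m pendant '[0.007,0,0,0,0,-0.008,0, 0.007,0.001,0.06,0,0,-0.008,0, 0.007,0.001,0.12,0,0,-0.008,0, 0.007,0.001,0.18,0,0,-0.008,0, 0.007,0.001,0.24,0,0,-0.008,0, 0.007,0.001,0.3,0,0,-0.008,0, 0.007,0.001,0.34,0,0,-0.008,0, 0.007,0.001,0.37,0,0,-0.008,0, 0.007,0.001,0.37,0,0,-0.008,0, 0.007,0.001,0.37,0,0,-0.008,0]' | tail -6
python3 - <<'E'
from h import *
st()
t=cam("top");s=cam("side")
a=cv2.resize(t["pixels"][165:265,255:355,::-1],(400,400),interpolation=cv2.INTER_CUBIC)
b=cv2.resize(s["pixels"][180:320,200:340,::-1],(400,400),interpolation=cv2.INTER_CUBIC)
cv2.imwrite("pics/p7.png",np.hstack([a,b]))
E
```

```text
clock: 31.15
eef_pos: [0.5427, -0.3452, 0.062]
tool_rot: [0.698, 0.716, -0.001, -0.003]
ft_force: [0.8, 0.6, 0.5]
grip_width: 0.0001
grasp_force: 0.0
t31.1 p [ 0.5427 -0.3452  0.062 ] yaw 91.4 w 0.0001 F [0.8 0.6 0.5] gf 0.0 tz [ 0.03 -0.06  0.01] j [-0.57  0.66  0.14  1.05  0.    0.98]
```

View pics/p7.png

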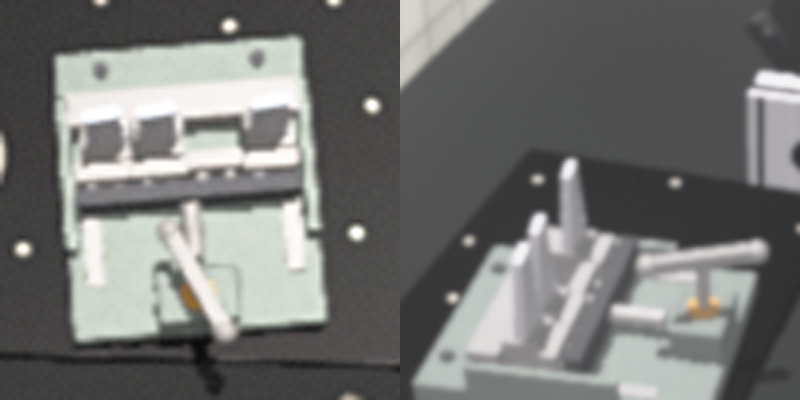

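The T-bar runs from (168,232) to (226,330), which puts the screw at about 4.27 rad, 0.77 past touch. The three blades are upright, with pads pressed against them. Now I'll slide the block to the fence with a low push.

```bash
python3 -m pendant '[0.01,0,0,0,0,0,0, 0.02,0,0,0,0,0,0, 0.03,0,0,0,0,0,0, 0.036,0,0,0,0,0,0, 0.04,0,0,0,0,0,0, 0.044,0,0,0,0,0,0, 0.048,0,0,0,0,0,0, 0.05,0,0,0,0,0,0, 0.052,0,0,0,0,0,0, 0.054,0,0,0,0,0,0]' | tail -6
python3 -c "from h import *;st()"
python3 -m pendant '[0.001,0,0,0,0,0,0, 0.002,0,0,0,0,0,0, 0.003,0,0,0,0,0,0, 0.004,0,0,0,0,0,0, 0.005,0,0,0,0,0,0, 0.006,0,0,0,0,0,0, 0.007,0,0,0,0,0,0, 0.008,0,0,0,0,0,0, 0.009,0,0,0,0,0,0, 0.01,0,0,0,0,0,0]' | tail -6
python3 -c "from h import *;st()"
```

```text
clock: 32.08
eef_pos: [0.5442, -0.3211, 0.0654]
tool_rot: [0.699, 0.716, -0.001, 0.002]
ft_force: [-1.3, -4.3, 2.6]
grip_width: -0.0
grasp_force: 2.5
t32.1 p [ 0.5442 -0.3211  0.0654] yaw 91.4 w -0.0000 F [-1.3 -4.3  2.6] gf 2.5 tz [-1.04 -0.02 -0.01] j [-0.53  0.63  0.09  1.03 -0.    1.01]
clock: 32.92
eef_pos: [0.544, -0.3159, 0.0653]
tool_rot: [0.698, 0.716, -0.0, 0.001]
ft_force: [-0.3, -4.6, 3.0]
grip_width: 0.0004
grasp_force: 2.5
t32.9 p [ 0.544  -0.3159  0.0653] yaw 91.4 w 0.0004 F [-0.3 -4.6  3. ] gf 2.5 tz [-1.11  0.04  0.01] j [-0.53  0.63  0.08  1.03 -0.    1.02]
```

```bash
python3 -m pendant '[0.001,0,0,0,0,0,0, 0.002,0,0,0,0,0,0, 0.003,0,0,0,0,0,0, 0.004,0,0,0,0,0,0, 0.005,0,0,0,0,0,0, 0.006,0,0,0,0,0,0, 0.007,0,0,0,0,0,0, 0.008,0,0,0,0,0,0, 0.009,0,0,0,0,0,0, 0.01,0,0,0,0,0,0]' | tail -6
python3 - <<'E'
from h import *
st()
t=cam("top");s=cam("side")
a=cv2.resize(t["pixels"][190:290,360:460,::-1],(400,400),interpolation=cv2.INTER_CUBIC)
b=cv2.resize(s["pixels"][170:270,290:390,::-1],(400,400),interpolation=cv2.INTER_CUBIC)
cv2.imwrite("pics/p8.png",np.hstack([a,b]))
E
```

```text
clock: 33.75
eef_pos: [0.5434, -0.3125, 0.0659]
tool_rot: [0.699, 0.715, -0.002, 0.002]
ft_force: [-1.8, -9.3, 5.3]
grip_width: 0.0003
grasp_force: 4.7
t33.8 p [ 0.5434 -0.3125  0.0659] yaw 91.3 w 0.0003 F [-1.8 -9.3  5.3] gf 4.7 tz [-1.8   0.54  0.  ] j [-0.52  0.62  0.07  1.02 -0.    1.03]
```

View pics/p8.png

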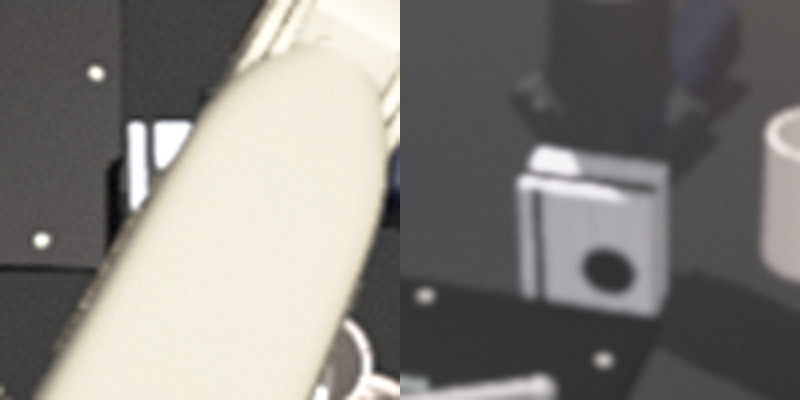

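The block stands square against the fence and the force has risen to 9 N. I'll back off slightly, raise the fingers and push high.

```bash
python3 -m pendant '[-0.006,0,0,0,0,0,0, -0.01,0,-0.02,0,0,0,0, -0.01,0,-0.05,0,0,0,0, -0.01,0,-0.078,0,0,0,0, -0.01,0,-0.078,0,0,0,0, -0.005,0,-0.078,0,0,0,0, 0.002,0,-0.078,0,0,0,0, 0.01,0,-0.078,0,0,0,0, 0.018,0,-0.078,0,0,0,0, 0.026,0,-0.078,0,0,0,0]' | tail -6
python3 -c "from h import *;st()"
python3 -m pendant '[0.006,0,0,0,0,0,0, 0.012,0,0,0,0,0,0, 0.018,0,0,0,0,0,0, 0.024,0,0,0,0,0,0, 0.03,0,0,0,0,0,0, 0.036,0,0,0,0,0,0, 0.042,0,0,0,0,0,0, 0.048,0,0,0,0,0,0, 0.054,0,0,0,0,0,0, 0.06,0,0,0,0,0,0]' | tail -6
python3 -c "from h import *;st()"
```

```text
clock: 34.68
eef_pos: [0.5429, -0.2958, 0.1032]
tool_rot: [0.698, 0.716, 0.0, -0.0]
ft_force: [-0.1, -1.9, 2.9]
grip_width: -0.0001
grasp_force: 1.4
t34.7 p [ 0.5429 -0.2958  0.1032] yaw 91.5 w -0.0001 F [-0.1 -1.9  2.9] gf 1.4 tz [-0.41 -0.07 -0.01] j [-0.5   0.57  0.1   1.1   0.    1.05]
clock: 35.52
eef_pos: [0.5422, -0.2661, 0.1035]
tool_rot: [0.698, 0.716, 0.0, -0.0]
ft_force: [0.4, -0.1, 0.3]
grip_width: 0.0001
grasp_force: 0.0
t35.5 p [ 0.5422 -0.2661  0.1035] yaw 91.4 w 0.0001 F [ 0.4 -0.1  0.3] gf 0.0 tz [-0.01 -0.02 -0.02] j [-0.46  0.55  0.05  1.08  0.    1.09]
```

The force has dropped to zero, so the block has gone over. I'll retract upward, then look.

```bash
python3 -m pendant '[-0.01,0,-0.07,0,0,0,0, -0.01,0,-0.15,0,0,0,0, -0.01,0,-0.23,0,0,0,0, -0.01,0,-0.3,0,0,0,0, -0.01,0,-0.38,0,0,0,0, -0.01,0,-0.44,0,0,0,0, -0.01,0,-0.44,0,0,0,0, -0.01,0,-0.44,0,0,0,0, -0.01,0,-0.44,0,0,0,0, -0.01,0,-0.44,0,0,0,0]' | tail -6
python3 - <<'E'
from h import *
st(); go([.4855,.3857,.3],105)
E
```

```text
clock: 36.35
eef_pos: [0.5418, -0.2711, 0.3217]
tool_rot: [0.698, 0.716, -0.001, -0.002]
ft_force: [0.4, -0.1, 0.3]
grip_width: 0.0
grasp_force: 0.0
t36.4 p [ 0.5418 -0.2711  0.3217] yaw 91.4 w 0.0000 F [ 0.4 -0.1  0.3] gf 0.0 tz [-0.03  0.03 -0.04] j [-0.46  0.45  0.48  1.6  -0.    1.08]
row [ 1.316  -0.0794  0.0457] [-0.0009 -0.0006 -0.0753]
```

```bash
python3 -m pendant '[0.083,-0.005,0,0,0,-0.005,0.4, 0.166,-0.01,0,0,0,-0.01,0.4, 0.25,-0.015,0,0,0,-0.014,0.4, 0.33,-0.02,0,0,0,-0.019,0.4, 0.41,-0.025,0,0,0,-0.024,0.4, 0.49,-0.03,0,0,0,-0.03,0.4, 0.57,-0.035,0,0,0,-0.035,0.4, 0.65,-0.04,0,0,0,-0.04,0.4, 0.73,-0.045,0,0,0,-0.045,0.4, 0.8,-0.05,0,0,0,-0.075,0.4]' | tail -6
python3 - <<'E'
from h import *
st(); go([.4855,.3857,.3],105)
t=cam("top");s=cam("side")
a=cv2.resize(t["pixels"][140:300,280:480,::-1],(400,320),interpolation=cv2.INTER_CUBIC)
b=cv2.resize(s["pixels"][180:340,220:420,::-1],(400,320),interpolation=cv2.INTER_CUBIC)
cv2.imwrite("pics/p9.png",np.hstack([a,b]))
E
```

```text
clock: 37.18
eef_pos: [0.506, 0.1299, 0.3217]
tool_rot: [0.608, 0.794, -0.001, -0.001]
ft_force: [0.5, 0.3, 0.2]
grip_width: 0.0343
grasp_force: 0.0
t37.2 p [0.506  0.1299 0.3217] yaw 105.1 w 0.0343 F [0.5 0.3 0.2] gf 0.0 tz [-0.02 -0.04 -0.  ] j [0.25 0.27 0.22 1.52 0.   1.56]
row [0.5045 0.0939 0.0434] [-0.0011 -0.0001  0.0006]
```

View pics/p9.png

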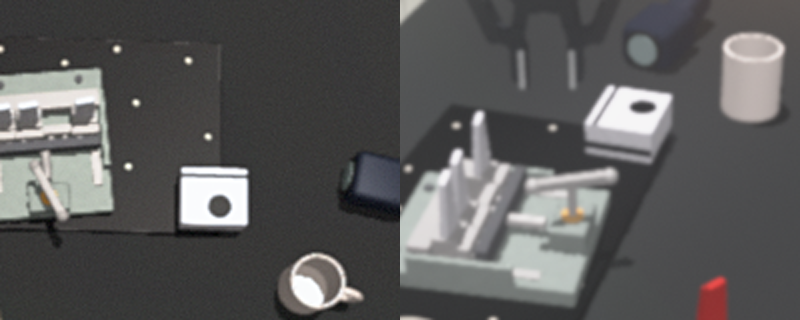

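The block lies on its side with its hole face up, spanning tile (180,168) to (248,230) across the plate edge at tile x=220. I'll compute the overhang.

Run:
```python
from h import *
t=cam("top")
f=lambda p:(np.array(p,float)+.5)/2-.5+[280,140]
q=onz(t,f([(181,168),(247,168),(249,226),(180,226)]),.056)[:,:2]
print(q.round(4).tolist(),np.linalg.norm(q-np.roll(q,-1,0),axis=1).round(4),"c",q.mean(0).round(4))
```

```text
[[0.5833, -0.1946], [0.5852, -0.2913], [0.4989, -0.2929], [0.497, -0.1928]] [0.0968 0.0863 0.1001 0.0863] c [ 0.5411 -0.2429]
```

```bash
python3 -m pendant '[0.08,0.01,0,0,0,0,0.4, 0.16,0.03,0,0,0,0,0.4, 0.24,0.045,0,0,0,0,0.4, 0.32,0.06,0,0,0,0,0.4, 0.4,0.075,0,0,0,0,0.4, 0.45,0.09,0,0,0,0,0.4, 0.49,0.094,0.01,0,0,0,0.4, 0.5045,0.094,0.02,0,0,0,0.4, 0.5045,0.094,0.03,0,0,0,0.4, 0.5045,0.094,0.04,0,0,0,0.4]' | tail -6
python3 - <<'E'
from h import *
st(); go([.4855,.3857,.203],105)
s=crop("side",190,300,160,150,4,"pics/l1.png")
E
```

```text
clock: 38.17
eef_pos: [0.488, 0.382, 0.3021]
tool_rot: [0.61, 0.793, -0.001, 0.0]
ft_force: [0.1, -0.2, -0.5]
grip_width: 0.034
grasp_force: 0.0
t38.2 p [0.488  0.382  0.3021] yaw 104.9 w 0.0340 F [ 0.1 -0.2 -0.5] gf 0.0 tz [-0.05 -0.07 -0.  ] j [ 0.66  0.48  0.47  1.56 -0.    1.98]
row [ 0.0087 -0.0025  0.1981] [-0.0007  0.0005 -0.0007]
```

View pics/l1.png

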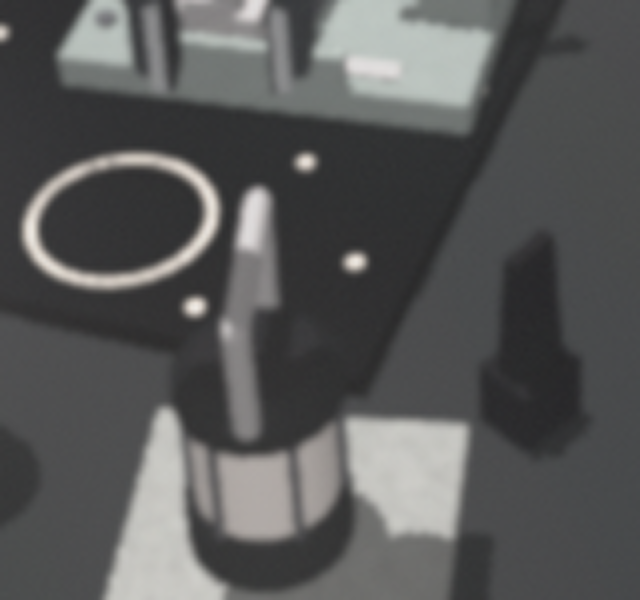

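The lamp handle's bar runs from crop (256,197) to (230,322). I'll check its midpoint in the side view against the top view.

Run:
```python
from h import *
s=cam("side");t=cam("top")
f=lambda p:(np.array(p,float)+.5)/4-.5+[190,300]
h=onz(s,f([(256,197),(230,322)]),.198)[:,:2];print(h.round(4).tolist(),h.mean(0).round(4),np.linalg.norm(h[0]-h[1]),np.degrees(np.arctan2(*(h[1]-h[0])[::-1])))
```

```text
[[0.4941, 0.354], [0.4773, 0.417]] [0.4857 0.3855] 0.06519925782565729 104.91294253964867
```

The two views agree to 1 mm. Descending and gripping.

```bash
python3 -m pendant '[0.005,-0.001,0.05,0,0,0,0.4, 0.005,-0.001,0.1,0,0,0,0.4, 0.005,-0.001,0.15,0,0,0,0.4, 0.005,-0.001,0.18,0,0,0,0.4, 0.005,-0.001,0.197,0,0,0,0.4, 0.005,-0.001,0.197,0,0,0,0.4, 0.005,-0.001,0.197,0,0,0,0.4, 0.005,-0.001,0.197,0,0,0,0.4, 0.005,-0.001,0.197,0,0,0,0, 0.005,-0.001,0.197,0,0,0,0]' | tail -6
python3 -m pendant '[0,0,0,0,0,0,0, 0,0,0,0,0,0,0, 0,0,0,0,0,0,0, 0,0,0,0,0,0,0, 0,0,0,0,0,0,0, 0,0,0,0,0,0,0, 0,0,0,0,0,0,0, 0,0,-0.01,0,0,0,0, 0,0,-0.03,0,0,0,0, 0,0,-0.06,0,0,0,0]' | tail -6
python3 - <<'E'
from h import *
st(); go([.6467,.196,.26]); go([.6467,.196,.26],90)
E
```

```text
clock: 39.15
eef_pos: [0.4872, 0.3863, 0.2066]
tool_rot: [0.609, 0.793, 0.001, 0.0]
ft_force: [-1.6, -0.7, 1.1]
grip_width: 0.0109
grasp_force: 0.6
clock: 39.98
eef_pos: [0.4855, 0.3849, 0.2329]
tool_rot: [0.609, 0.793, -0.003, -0.001]
ft_force: [0.2, 0.3, -3.8]
grip_width: 0.0075
grasp_force: 58.4
t40.0 p [0.4855 0.3849 0.2329] yaw 104.9 w 0.0075 F [ 0.2  0.3 -3.8] gf 58.4 tz [ 0.04 -0.    0.05] j [ 0.67  0.5   0.32  1.4  -0.    1.98]
row [-0.4482  0.2138 -0.0541] [0. 0. 0.]
row [-0.4482  0.2138 -0.0541] [-0.0016  0.0011  0.083 ]
```

```bash
python3 -m pendant '[-0.01,0.005,-0.02,0,0,0,0, -0.03,0.015,-0.04,0,0,0,0, -0.06,0.03,-0.054,0,0,0,0, -0.1,0.048,-0.054,0,0,0,0, -0.14,0.067,-0.054,0,0,0,0, -0.18,0.086,-0.054,0,0,0,0, -0.22,0.105,-0.054,0,0,0,0, -0.26,0.124,-0.054,0,0,0,0, -0.3,0.143,-0.054,0,0,0,0, -0.34,0.162,-0.054,0,0,0,0]' | tail -6
python3 - <<'E'
from h import *
st(); go([.6467,.196,.26])
E
```

```text
clock: 40.82
eef_pos: [0.6095, 0.241, 0.2619]
tool_rot: [0.609, 0.793, -0.0, -0.0]
ft_force: [-0.5, 0.5, -4.2]
grip_width: 0.0074
grasp_force: 58.5
t40.8 p [0.6095 0.241  0.2619] yaw 104.9 w 0.0074 F [-0.5  0.5 -4.2] gf 58.5 tz [ 0.   -0.01  0.  ] j [ 0.38  0.57  0.51  1.51 -0.    1.69]
row [-0.1061  0.0487  0.0038] [0. 0. 0.]
```

```bash
python3 -m pendant '[-0.03,0.015,0,0,0,0,0, -0.06,0.03,0,0,0,0,0, -0.085,0.04,0.01,0,0,0,0, -0.1,0.046,0.03,0,0,0,0, -0.106,0.049,0.06,0,0,0,0, -0.106,0.049,0.09,0,0,0,0, -0.106,0.049,0.12,0,0,0,0, -0.106,0.049,0.15,0,0,0,0, -0.106,0.049,0.17,0,0,0,0, -0.106,0.049,0.18,0,0,0,0]' | tail -6
python3 - <<'E'
from h import *
st(); go([.6467,.196,.157])
t=cam("top");s=cam("side")
a=cv2.resize(t["pixels"][150:260,190:300,::-1],(400,400),interpolation=cv2.INTER_CUBIC)
b=cv2.resize(s["pixels"][280:400,160:280,::-1],(400,400),interpolation=cv2.INTER_CUBIC)
cv2.imwrite("pics/l2.png",np.hstack([a,b]))
E
```

```text
clock: 41.65
eef_pos: [0.6445, 0.1975, 0.169]
tool_rot: [0.609, 0.793, -0.002, -0.001]
ft_force: [-1.3, 0.1, -4.7]
grip_width: 0.0075
grasp_force: 58.4
t41.6 p [0.6445 0.1975 0.169 ] yaw 105.0 w 0.0075 F [-1.3  0.1 -4.7] gf 58.4 tz [ 0.01 -0.02  0.04] j [0.3  0.64 0.39 1.33 0.   1.61]
row [-0.004   0.0036  0.024 ] [0. 0. 0.]
```

I've now viewed more pictures than the limit of 14, so from here I'll rely on numeric checks only. Lowering the lamp until it touches.

```bash
python3 -m pendant '[-0.002,0.002,0.004,0,0,0,0, -0.002,0.002,0.008,0,0,0,0, -0.002,0.002,0.012,0,0,0,0, -0.002,0.002,0.014,0,0,0,0, -0.002,0.002,0.016,0,0,0,0, -0.002,0.002,0.018,0,0,0,0, -0.002,0.002,0.02,0,0,0,0, -0.002,0.002,0.02,0,0,0,0, -0.002,0.002,0.02,0,0,0,0, -0.002,0.002,0.02,0,0,0,0]' | tail -6
python3 -c "from h import *;st();go([.6467,.196,.157])"
```

```text
clock: 42.58
eef_pos: [0.6473, 0.1969, 0.1621]
tool_rot: [0.609, 0.793, 0.0, 0.0]
ft_force: [-0.1, 0.1, -4.3]
grip_width: 0.0071
grasp_force: 58.5
t42.6 p [0.6473 0.1969 0.1621] yaw 104.9 w 0.0071 F [-0.1  0.1 -4.3] gf 58.5 tz [ 0.01 -0.02 -0.03] j [0.3  0.64 0.38 1.31 0.   1.61]
row [-0.0014 -0.0017  0.0103] [0. 0. 0.]
```

```bash
python3 -m pendant '[0,0,0.002,0,0,0,0, 0,0,0.003,0,0,0,0, 0,0,0.004,0,0,0,0, 0,0,0.005,0,0,0,0, 0,0,0.006,0,0,0,0, 0,0,0.007,0,0,0,0, 0,0,0.007,0,0,0,0, 0,0,0.007,0,0,0,0, 0,0,0.007,0,0,0,0, 0,0,0.007,0,0,0,0]' | tail -4
python3 -m pendant '[0,0,0.001,0,0,0,0, 0,0,0.002,0,0,0,0, 0,0,0.003,0,0,0,0, 0,0,0.003,0,0,0,0, 0,0,0.003,0,0,0,0, 0,0,0.003,0,0,0,0, 0,0,0.003,0,0,0,0, 0,0,0.003,0,0,0,0, 0,0,0.003,0,0,0,0, 0,0,0.003,0,0,0,0]' | tail -4
python3 -c "from h import *;st()"
```

```text
tool_rot: [0.609, 0.793, 0.0, 0.0]
ft_force: [-0.8, -0.4, -3.0]
grip_width: 0.0078
grasp_force: 58.7
tool_rot: [0.609, 0.793, 0.001, 0.001]
ft_force: [-1.5, -0.7, 5.0]
grip_width: 0.0077
grasp_force: 59.5
t44.2 p [0.6478 0.197  0.1588] yaw 104.9 w 0.0077 F [-1.5 -0.7  5. ] gf 59.5 tz [-0.12  0.49  0.01] j [ 0.3   0.65  0.38  1.3  -0.    1.61]
```

```bash
python3 -m pendant '[0,0,-0.001,0,0,0,0.1, 0,0,-0.001,0,0,0,0.2, 0,0,-0.001,0,0,0,0.3, 0,0,-0.001,0,0,0,0.4, 0,0,-0.001,0,0,0,0.4, 0,0,-0.001,0,0,0,0.4, 0,0,-0.03,0,0,0,0.4, 0,0,-0.08,0,0,0,0.4, 0,0,-0.16,0,0,0,0.4, 0,0,-0.26,0,0,0,0.4]' | tail -4
python3 -c "
from h import *;st();go([.54,-.36,.3],91)"
```

```text
tool_rot: [0.609, 0.793, -0.002, -0.001]
ft_force: [2.4, 0.6, -0.0]
grip_width: 0.0339
grasp_force: 0.0
t45.1 p [0.6462 0.1965 0.2778] yaw 104.9 w 0.0339 F [ 2.4  0.6 -0. ] gf 0.0 tz [ 0.   -0.14 -0.03] j [ 0.3   0.62  0.64  1.59 -0.    1.61]
row [-1.0207 -0.4925 -0.0418] [-0.0015  0.0002  0.0774]
```

```bash
python3 -m pendant '[-0.075,-0.036,0,0,0,0.005,0, -0.15,-0.072,0,0,0,0.01,0, -0.225,-0.11,-0.02,0,0,0.02,0, -0.3,-0.145,-0.04,0,0,0.03,0, -0.375,-0.18,-0.04,0,0,0.04,0, -0.45,-0.217,-0.04,0,0,0.05,0, -0.525,-0.253,-0.04,0,0,0.06,0, -0.6,-0.29,-0.04,0,0,0.07,0, -0.67,-0.325,-0.04,0,0,0.0774,0, -0.74,-0.357,-0.04,0,0,0.0774,0]' | tail -4
python3 -c "
from h import *;st();go([.541,-.335,.3],91)"
```

```text
tool_rot: [0.701, 0.713, -0.0, 0.0]
ft_force: [0.4, 0.5, 0.1]
grip_width: 0.0
grasp_force: 0.0
t45.9 p [ 0.5693 -0.2089  0.2989] yaw 90.9 w 0.0000 F [0.4 0.5 0.1] gf 0.0 tz [ 0.02 -0.    0.  ] j [-0.35  0.45  0.41  1.53 -0.    1.2 ]
row [-0.2513 -0.0607 -0.002 ] [ 0.0001  0.0001 -0.0004]
```

```bash
python3 -m pendant '[-0.08,-0.02,0,0,0,0,0, -0.16,-0.04,0,0,0,0,0, -0.24,-0.06,0,0,0,0,0, -0.252,-0.061,0.05,0,0,0,0, -0.252,-0.061,0.13,0,0,0,0, -0.252,-0.061,0.21,0,0,0,0, -0.252,-0.061,0.29,0,0,0,0, -0.252,-0.061,0.37,0,0,0,0, -0.252,-0.061,0.45,0,0,0,0, -0.252,-0.061,0.496,0,0,0,0]' | tail -4
python3 - <<'E'
from h import *
st();go([.541,-.335,.05],91)
c=cam("side")
# bright block contour corners in side view
g=cv2.cvtColor(c["pixels"],cv2.COLOR_RGB2GRAY)
m=np.zeros_like(g); m[215:262,305:362]=(g[215:262,305:362]>150)
cs,_=cv2.findContours(m,0,2); k=max(cs,key=cv2.contourArea); print(cv2.contourArea(k),cv2.boundingRect(k))
print(np.round(proj(c,[[.497,-.1928,.056],[.5833,-.1946,.056],[.4989,-.2929,.056],[.5852,-.2913,.056],[.497,-.1928,.012],[.5833,-.1946,.012]])))
E
```

```text
tool_rot: [0.701, 0.713, -0.001, -0.003]
ft_force: [-0.7, 0.0, -0.1]
grip_width: -0.0
grasp_force: 0.0
t46.8 p [ 0.5393 -0.3316  0.0456] yaw 91.0 w -0.0000 F [-0.7  0.  -0.1] gf 0.0 tz [ 0.07 -0.    0.03] j [-0.55  0.66  0.09  1.01  0.    1.  ]
row [-0.0067  0.0032 -0.0088] [-0.0018 -0.0011 -0.    ]
925.0 (312, 223, 43, 31)
[[347. 246.]
 [312. 241.]
 [356. 226.]
 [323. 222.]
 [346. 262.]
 [313. 256.]]
```

```bash
python3 -m pendant '[0.02,0,-0.005,0,0,0,0, 0.04,0,-0.005,0,0,0,0, 0.05,0,-0.005,0,0,0,0, 0.056,0,-0.005,0,0,0,0, 0.062,0,-0.005,0,0,0,0, 0.068,0,-0.005,0,0,0,0, 0.074,0,-0.005,0,0,0,0, 0.08,0,-0.005,0,0,0,0, 0.086,0,-0.005,0,0,0,0, 0.092,0,-0.005,0,0,0,0]' | tail -4
python3 -c "from h import *;st()"
python3 -m pendant '[0.004,0,0,0,0,0,0, 0.008,0,0,0,0,0,0, 0.012,0,0,0,0,0,0, 0.016,0,0,0,0,0,0, 0.02,0,0,0,0,0,0, 0.024,0,0,0,0,0,0, 0.028,0,0,0,0,0,0, 0.031,0,0,0,0,0,0, 0.031,0,0,0,0,0,0, 0.031,0,0,0,0,0,0]' | tail -4
python3 - <<'E'
from h import *
st();go([.541,-.33,.05],91)
E
```

```text
tool_rot: [0.701, 0.713, -0.0, 0.004]
ft_force: [0.1, -5.9, 3.8]
grip_width: -0.0002
grasp_force: 2.9
t47.6 p [ 0.543  -0.29    0.0559] yaw 90.9 w -0.0002 F [ 0.1 -5.9  3.8] gf 2.9 tz [-1.11 -0.07 -0.02] j [-0.49  0.61  0.02  0.98 -0.    1.07]
tool_rot: [0.701, 0.713, -0.0, 0.004]
ft_force: [0.0, -4.7, 3.0]
grip_width: -0.0003
grasp_force: 2.6
t48.5 p [ 0.5427 -0.2741  0.0557] yaw 90.9 w -0.0003 F [ 0.  -4.7  3. ] gf 2.6 tz [-0.96 -0.1  -0.02] j [-0.47  0.6   0.    0.97 -0.    1.09]
row [-0.1116 -0.0053  0.0121] [ 0.0016  0.0017 -0.0004]
```

```bash
python3 -m pendant '[0.004,0,0,0,0,0,0, 0.008,0,0,0,0,0,0, 0.012,0,0,0,0,0,0, 0.012,0,0,0,0,0,0, 0,0,0,0,0,0,0, -0.03,0,0,0,0,0,0, -0.07,0,0,0,0,0,0, -0.07,0,-0.08,0,0,0,0, -0.07,0,-0.16,0,0,0,0, -0.07,0,-0.24,0,0,0,0]' | tail -4
python3 -c "from h import *;st();go([.33,-.42,.3],91)"
```

```text
tool_rot: [0.701, 0.713, -0.0, -0.003]
ft_force: [0.2, -1.0, 0.8]
grip_width: -0.0
grasp_force: 0.0
t49.3 p [ 0.54   -0.3072  0.1724] yaw 90.9 w -0.0000 F [ 0.2 -1.   0.8] gf 0.0 tz [-0.   -0.08  0.03] j [-0.52  0.53  0.21  1.26  0.    1.04]
row [-0.2178 -0.4248 -0.2541] [-0.0013 -0.001  -0.0004]
```

```bash
python3 -m pendant '[0,0,-0.08,0,0,0,0, 0,0,-0.16,0,0,0,0, 0,-0.02,-0.24,0,0,0,0, -0.04,-0.08,-0.25,0,0,0,0, -0.08,-0.15,-0.25,0,0,0,0, -0.12,-0.22,-0.25,0,0,0,0, -0.16,-0.29,-0.25,0,0,0,0, -0.2,-0.36,-0.25,0,0,0,0, -0.218,-0.425,-0.25,0,0,0,0, -0.218,-0.425,-0.25,0,0,0,0]' | tail -4
python3 - <<'E'
from h import *
st(); t=cam("top"); s=cam("side"); im=t["pixels"]; g=cv2.cvtColor(im,cv2.COLOR_RGB2GRAY)
def blob(img,x,y,w,h,th):
    m=(img[y:y+h,x:x+w]>th).astype(np.uint8); cs,_=cv2.findContours(m,0,2)
    return [(int(cv2.contourArea(k)),[float(round(v,1)) for v in np.array(cv2.minAreaRect(k)[0])+[x,y]],cv2.minAreaRect(k)[1:]) for k in cs if cv2.contourArea(k)>25]
for b in blob(g,350,200,60,60,150):
    print("block",b,onz(t,b[1],.056)[0].round(4))
gs=cv2.cvtColor(s["pixels"],cv2.COLOR_RGB2GRAY)
# lamp expected: body rim / handle projections
P=np.array([[.647,.196,.104],[.647,.196,.148]]); print("lamp proj top",proj(t,P).round(1).tolist(),"side",proj(s,P).round(1).tolist())
for b in blob(g,215,175,55,60,130): print("top lamp/ring",b)
for b in blob(gs,165,260,110,130,140): print("side",b)
# blade tops in the vise
for y in(-.06,.02,.06):
    p=vise(.030,y); q=proj(s,[[*p,.132]])[0]; u,v=q.round().astype(int); w=gs[v-7:v+8,u-7:u+8]; yy,xx=np.where(w>200); print("blade",y,q.round(1),"found",(u-7+xx.mean()).round(1) if len(xx) else None,(v-7+yy.mean()).round(1) if len(xx) else None,len(xx))
E
```

```text
tool_rot: [0.704, 0.711, -0.001, -0.001]
ft_force: [1.8, -0.2, 0.3]
grip_width: 0.0002
grasp_force: 0.0
t50.1 p [ 0.3251 -0.4215  0.2982] yaw 90.6 w 0.0002 F [ 1.8 -0.2  0.3] gf 0.0 tz [ 0.02 -0.01 -0.01] j [-0.91  0.29  0.19  1.46 -0.    0.65]
block (860, [375.0, 238.0], ((28.0, 34.0), 90.0)) [ 0.5409 -0.2083  0.056 ]
lamp proj top [[235.1, 195.4], [232.8, 190.8]] side [[214.5, 317.1], [211.9, 298.0]]
top lamp/ring (62, [249.8, 204.9], ((10.774665832519531, 27.280540466308594), 6.581944942474365))
top lamp/ring (58, [232.0, 190.7], ((3.148033380508423, 26.90818977355957), 77.00537872314453))
side (303, [174.0, 375.5], ((27.0, 18.0), 90.0))
side (89, [204.6, 362.1], ((28.838756561279297, 12.991717338562012), 55.17551040649414))
side (30, [240.6, 346.9], ((13.015229225158691, 4.1765289306640625), 60.945396423339844))
side (199, [215.4, 346.4], ((18.233104705810547, 12.899611473083496), 82.87498474121094))
side (90, [227.5, 343.0], ((18.0, 7.0), 90.0))
side (140, [169.5, 341.5], ((9.0, 21.0), 0.0))
side (2008, [240.0, 287.0], ((54.0, 68.0), 90.0))
blade -0.06 [258.4 238.4] found 258.6 238.9 20
blade 0.02 [247.2 257.8] found 249.0 260.2 39
blade 0.06 [241.1 268.3] found 241.7 268.0 43
```

All the checks agree:
- **Lamp:** the handle is within 1 px of its predicted place over the ring.
- **Block:** it lies fully on the plate.
- **Blades:** the tops are where they should be.

Handing in.

```bash
python3 -c "
from workcell import bot
print(bot.job_done())"
```

```text
the job is handed in; nothing more can be done
None
```

I handed the job in at about 50 s: three blades (all I found) are clamped upright at about 0.8 rad past touch, the block lies on its side on the plate with its top end towards the vise, and the lamp stands upright in the ring; mug, spray can and scanner were not touched, but I viewed 16 pictures against the limit of 14.

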